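# Turn over the upside-down specimen carrier and slide it home

## Task

One of the three specimen carriers on the black mat lies upside down, its well and brass stud hidden: lay it, still upside down, on the flat leaf of the turnover jig with its longer sides along the hinge and let go, swing the leaf up and over by its bar so that the carrier tips onto the rubber bed, and fold the leaf back down flat. Then slide the carrier, now right way up, along the bed until it is fully home against the end stop. Leave the other two carriers and the loose things around where they are.

Things in the scene. Friction and masses are not known exactly. Their poses are not given: they have to be found in the camera images.
- carrier: Specimen carrier lying upside down, in any of the three places: aluminium block 50 (its x) x 60 (its y) x 14 mm (its z), about 0.11 kg, origin in its middle. Its +z points out of the well side (rimmed 5 mm recess, round glass window, small brass stud in a corner), so down at the start. Underside flat and plain, with one narrow dark groove across its middle along x.
- carrier_b: Identical carrier lying right way up (its +z up, well and brass stud showing) on the mat. Same size and origin as the first.
- carrier_c: Another identical carrier lying right way up on the mat.
- mat: Arrival mat, black rubber, fixed, 290 (its x) x 120 (its y) x 3 mm, origin under its middle. The three carriers lie on it in a row along its x, about 95 mm apart, each turned a little.
- jig: Turnover jig, fixed. Origin on the table under the middle of the hinge; z up, -x to the leaf, +x to the bed, +y along the hinge to the end stop (face at y = 140 mm, 36 mm above the table). Hinge brackets at x = -8 to 4, |y| = 53 to 63 mm reach 44 mm above the table.
- leaf (a joint): Leaf angle, rad: 0 = flat, grows as the bar end swings up and over towards the bed (1.57 upright), stop at 2.6. Stays where left (0.12 N m friction). Plate 100 mm wide, reaching 68 mm from the hinge axis; its top is level with the axis. A ledge 14 mm high stands on it by the hinge, face 12 mm from the axis. The carrier rests on the ledge when upright and tips onto the bed by about 1.9 to 2.1.
- hinge (a point): Middle of the leaf's hinge axis, 37 mm above the table, axes as the jig's (the axis is its y).
- leaf_pad (a point): Point on the leaf's top surface, 37 mm from the hinge axis, moving with the leaf: the middle of where a carrier touching the ledge lies. At angle 0 its axes are the jig's.
- leaf_bar (a point): Middle of the leaf's round handle bar: 10 mm thick, 98 mm long, parallel to the hinge, 110 mm from its axis, 2.5 mm below the plate's top level (34.5 mm above the table when flat). An open window 37 x 82 mm lies between bar and plate, with only the table below. Pinched from above (fingers closing across the hinge) it turns between the fingers as the leaf swings.
- bed (a point): Point on top of the rubber bed beside the leaf's middle, where a tipped carrier lands; axes as the jig's. Bed: 20 mm above the table, from 14 to 74 mm beyond the hinge axis, jig y = -66 to 140 mm, open at the -y end. A guide along its far side and, from jig y = 55 mm on, one with a slanted lead-in on the near side stand 10 mm above it, 60 mm apart.
- home (a point): Where the middle of the carrier is when it is home: flat on the bed, touching the end stop with its 50 mm side face (60 mm side along the hinge direction). 110 mm along the jig's +y from the bed point and 7 mm above the bed; axes as the jig's.
- oil: Bystander: small amber bottle, 28 mm across, 62 mm tall, origin under its middle.
- lens_tube: Bystander: short black tube, 38 mm across, 28 mm tall, origin under its middle.
- dish: Bystander: shallow glass dish, 88 mm across, 14 mm tall, origin under its middle.
- driver: Bystander: screwdriver lying on the table, origin under its middle.
- jar: Bystander: white jar with a metal lid, 52 mm across, 50 mm tall, origin under its middle.
There are look-alikes about, which are no part of the job. Leave any pink or purple look-alike of the carrier alone.

How it is judged:
On the way, in this order (a step that is already met when the one before it is completed fails the run):
1. the upside-down carrier has been laid, still upside down, on the flat leaf and let go (angle between carrier's own z axis and vertical above 2.9 rad and value of joint leaf below 0.2 rad and horizontal distance between carrier and leaf_pad below 0.022 m and z of carrier in the frame of leaf_pad below 0.011 m and angle between the y axis of carrier and the y axis of leaf_pad, either way round below 0.35 rad and contact force between the fingers and carrier below 0.1 N), for 0.2 s.
2. the leaf has been swung past upright (value of joint leaf above 1.65 rad), for 0.05 s.
3. the carrier lies right way up on the bed and the leaf is folded back down flat (angle between carrier's own z axis and vertical below 0.15 rad and value of joint leaf below 0.15 rad and height (world z) of carrier below 0.032 m and x of carrier in the frame of bed between -0.012 and 0.012 m), for 0.1 s.
At the end, for the whole second after the job is handed in: The carrier that was upside down lies right way up (within 0.12 rad) and flat on the bed, within 5 mm of the end stop, square to it within 0.15 rad, between the guides, released and at rest, and the leaf is folded down (below 0.15 rad) (angle between carrier's own z axis and vertical below 0.12 rad and y of carrier in the frame of home between -0.005 and 0.004 m and x of carrier in the frame of home between -0.008 and 0.008 m and z of carrier in the frame of home between -0.004 and 0.004 m and angle between the y axis of carrier and the y axis of home, either way round below 0.15 rad and value of joint leaf below 0.15 rad and linear speed of carrier below 0.01 m/s and contact force between the fingers and carrier below 0.1 N); the robot touches nothing.
It fails at once if one of the other two carriers is shifted by more than 15 mm or turned over (distance of any of carrier_b, carrier_c from where it was at the start of the episode above 0.015 m or angle between any of carrier_b, carrier_c's own z axis and vertical above 0.6 rad).
It fails at once if a bystander is shifted by more than 30 mm (distance of any of oil, lens_tube, dish, driver, jar from where it was at the start of the episode above 0.03 m).
It also fails if it takes over 70 s, if anything falls off the work surface, if the arm or the gripper's body presses on something with over 40 N, if the wrist force passes 120 N, or if a joint passes its speed limit or range.

## Robot

A 6-joint arm with a two-finger parallel gripper is mounted at the origin on the work surface. World frame = base frame: x ahead of the robot, y to its left, z up, the work surface at z = 0. Lengths are in m, angles in rad, forces in N, time in s.
With the tool pointing down it reaches from about 0.4 to 0.825 m from the base axis. Payload 7 kg.
Tool frame: the origin (TCP) lies at the very end of the fingers, on their centre line; the grasp point (between the pads) lies 19 mm behind it; z points along the fingers, y is the direction in which the jaws open and shut (so a half turn about z gives the same grasp; the last joint's range is limited). The gripper opens to 88 mm and grips with 3 to 60 N. Pads are 19 mm wide; open, the fingers measure 130 mm over their backs; the gripper's body (78 mm by 193 mm) begins 47 mm behind the grasp point.
Start: joints at [1.582, 0.359, 0.012, 0, -1.224, -0.288], TCP at [0.184, 0.649, 0.196] pointing down, gripper open.
Joint ranges: [-3.07, 3.07], [-1.43, 2.12], [-1.02, 1.25], [-3.03, 1.67], [-3.05, -0], [-3.03, 3.03]. Speed limits (rad/s): [2.39, 2.39, 3.01, 3.14, 3.14, 3.14].

## Interface

Orientations are given as [roll, pitch, yaw] about the fixed x, y, z axes, in that order (R = Rz(yaw) Ry(pitch) Rx(roll)).
In Python, from station import arm, eyes, job, outline_of gives the robot as it stands.
- The arm moves only by the tool apply_moves, never from a script. Its argument "moves" is a list of rows, each a list of 5 numbers: the opening, from -1 (shut) to 1 (fully open), then the shift along the tool's x, y, z in m, then the turn about the tool's z in rad. A call has 1 to 12 rows; each row shifts and turns the commanded pose from where the row before left it, along the tool's axes as they then stand; what a row does not reach is not made up. A row lasts 1/12 s, in which the tool goes at most 41.7 mm and 7.16 degrees, less where a joint would pass 70% of its speed; a pose out of reach is approached as far as the arm can. A call with a gripper value outside its range is refused whole. The fingers move at their own pace and stop on an object; "newtons" is the grip in N (left out, the last holds). Time passes only in rows, so rows that do not move let the fingers close. It gives the time, the measured TCP pose, the force and the opening at its end, in the units of the state.
- arm.get_state(): the state, without advancing time (a new reading comes with each control period).
- eyes.grab_frame(name): name is "side" or "top" or "wrist"; returns a dict with "color" (400x640x3 uint8, red, green, blue), "z_map" (400x640 float32, m along the optical axis (not along the pixel's ray), 0 where there is no reading), "camera_matrix" (3x3 intrinsics, pixels), "extrinsics" (4x4, takes a point from camera to world coordinates). Camera axes: x right, y up, looking along -z (the intrinsics and any distortion apply to the point x, -y, -z); pixel columns grow to the right and rows downward; lengths in m; the calibration is good to about 2 mm. A picture is of the moment at which its call begins.
- job.job_done(): hands the job in, once; it reports no verdict.
Trained networks look in a picture, given as the dict that the camera call returned (one of the last four; its "shot" number tells which), for a name from the list of things; names that differ only in an ending like _2 or _b are one class to them, and where a whole thing is asked for, a point or a joint stands for the part that bears it (a point fixed in the world has none). Each returns a list of dicts, best first, with "score" (0 to 1); they miss things now and then, are a little off and sometimes report something else, mostly with a low value. They report only what shows in the picture. A call takes as long as a camera call. They do not tell look-alikes from the thing itself.
- outline_of(label, picture): "region" (400x640 bool, what is visible of it) and "extent" ([left, top, right, bottom] in pixels, round what is visible of it).
The state is a dict: "t": time; "q": joint angles; "qd": joint speeds; "joint_efforts": joint torques, N m; "eef_pos": TCP position; "ee_rot": TCP orientation; "force": force on the tool from outside, world axes, zero at the start; "moment": the same for the moment, N m; "width": finger opening in m.
Only numpy, scipy, OpenCV 4.12 (cv2) and the standard library are available. Lean on these libraries where they do the work, as an engineer would, in place of code of your own. Each camera call takes 0.05 s, during which the arm holds its last target.

## Working session

There is one attempt and no reset: what is moved stays moved. The work goes in short steps, Python scripts to look and compute and a tool call to move; the robot and the scene stay as the last step left them, time stands still between calls to the robot, and variables do not carry over. Pictures are saved under pics/ and viewed, and the job is handed in when it is done.

Besides the shell and the picture viewer there is one more tool, called after "Call:" as name(argument=value, ...) on one line, values as JSON. apply_moves: Moves the arm, as the interface text tells. Its arguments: {"type":"object","properties":{"moves":{"type":"array","items":{"type":"array","items":{"type":"number"}}},"newtons":{"type":"number"}},"required":["moves"]}

```bash
ls; mkdir -p pics
cat > h.py <<'E'
import numpy as np, cv2
from station import arm, eyes, job, outline_of
def px2w(f,u,v,z=None,plane=None):
    K=f["camera_matrix"];T=f["extrinsics"]
    u=np.asarray(u,float);v=np.asarray(v,float)
    d=np.stack([(u-K[0,2])/K[0,0],-(v-K[1,2])/K[1,1],-np.ones_like(u)],-1)
    if plane is not None:
        dw=d@T[:3,:3].T; s=(plane-T[2,3])/dw[...,2]
        return T[:3,3]+dw*s[...,None]
    if z is None: z=f["z_map"][v.astype(int),u.astype(int)]
    return (d*np.asarray(z)[...,None])@T[:3,:3].T+T[:3,3]
def cloud(f):
    v,u=np.mgrid[0:400,0:640]
    return px2w(f,u,v,z=f["z_map"])
def save(f,n): cv2.imwrite("pics/"+n,f["color"][:,:,::-1])
E
python3 - <<'E'
from h import *
print(arm.get_state())
for n in ["side","top","wrist"]:
    f=eyes.grab_frame(n); save(f,n+"1.png"); print(n,f["camera_matrix"],f["extrinsics"],[k for k in f])
    import pickle; pickle.dump(f,open(n+"1.pkl","wb"))
E
```

```text
pics
{'t': 0.0, 'q': array([ 1.58210799e+00,  3.59355130e-01,  1.10725582e-02, -3.64113309e-04,
       -1.22410054e+00, -2.88104521e-01]), 'qd': array([-5.15314003e-05, -8.74987448e-04,  7.67666081e-04,  1.15903897e-03,
        1.37626590e-04,  3.32422432e-04]), 'joint_efforts': array([-4.73323835e-04, -5.82711017e+01,  2.93048537e+01,  6.99741796e+00,
        7.01118741e-03, -1.57665850e-04]), 'eef_pos': array([0.18433313, 0.64878478, 0.19494671]), 'ee_rot': array([ 3.13997401e+00, -1.22720879e-04, -2.76916748e-01]), 'force': array([-0.27393388,  0.00772643, -0.03629047]), 'moment': array([0.00971167, 0.03687557, 0.00962866]), 'width': 0.08775973202768153}
side [[403.55794225   0.         317.26805842]
 [  0.         403.55794225 203.8859969 ]
 [  0.           0.           1.        ]] [[ 0.86307115  0.32322694 -0.38811408  0.14885109]
 [-0.50508103  0.55409006 -0.66172302 -0.6638919 ]
 [ 0.00116345  0.76714311  0.64147494  0.71076797]
 [ 0.          0.          0.          1.        ]] ['color', 'z_map', 'camera_matrix', 'extrinsics', 'shot']
top [[446.80517115   0.         314.69770534]
 [  0.         446.80517115 195.16593057]
 [  0.           0.           1.        ]] [[-0.01065304  0.98066627 -0.19539748  0.319871  ]
 [-0.99954277 -0.00491355  0.02983464  0.05374405]
 [ 0.02829773  0.19562597  0.98027023  1.13725327]
 [ 0.          0.          0.          1.        ]] ['color', 'z_map', 'camera_matrix', 'extrinsics', 'shot']
wrist [[326.94177908   0.         324.09067329]
 [  0.         326.94177908 194.05077271]
 [  0.           0.           1.        ]] [[-0.27250165  0.92136341  0.27718642  0.25746641]
 [-0.96215275 -0.2616134  -0.07629233  0.62889997]
 [ 0.00222272 -0.28748546  0.95778242  0.38516236]
 [ 0.          0.          0.          1.        ]] ['color', 'z_map', 'camera_matrix', 'extrinsics', 'shot']
```

View pics/top1.png

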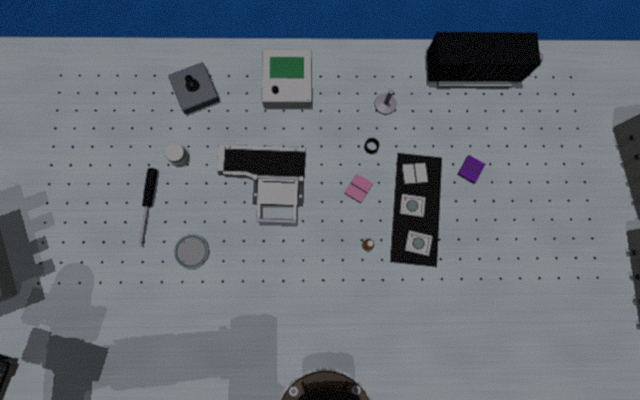

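View pics/side1.png

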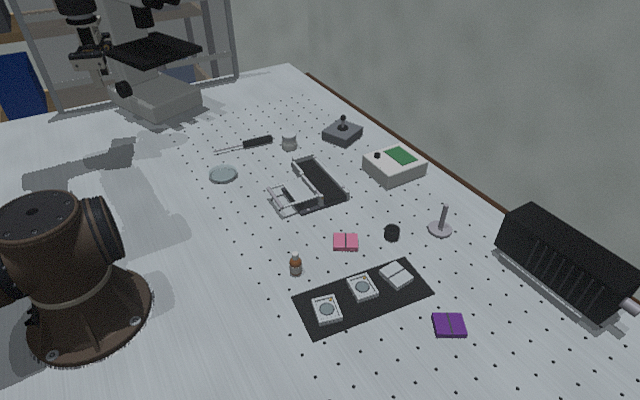

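View pics/wrist1.png

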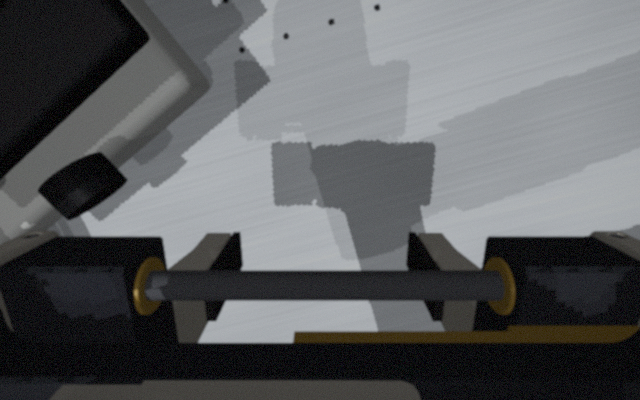

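The top view shows the upside-down carrier (groove, no well) at (415,173) and the upright ones at (412,205) and (419,243). The jig is at about (262,180), with the leaf towards the robot and the end stop to the left (+y).

Run:
```python
from h import *
f=eyes.grab_frame("top"); C=cloud(f)
import pickle
for n in ["carrier","mat","jig","leaf","oil","lens_tube","dish","driver","jar"]:
    for r in outline_of(n,f)[:4]:
        m=r["region"]; P=C[m]; P=P[f["z_map"][m]>0]
        print(n,round(r["score"],2),r["extent"],np.median(P,0).round(3),P.min(0).round(3),P.max(0).round(3))
im=cv2.resize(f["color"][130:290,200:500],None,fx=2.6,fy=2.6,interpolation=cv2.INTER_CUBIC)
cv2.imwrite("pics/crop1.png",im[:,:,::-1])
# min area rects
for n in ["carrier","mat"]:
  for r in outline_of(n,f)[:3]:
    v,u=np.nonzero(r["region"]); P=px2w(f,u,v,plane=0.017 if n=="carrier" else 0.003)[:,:2]
    print(n,cv2.minAreaRect((P*1000).astype(np.float32)))
```

```text
carrier 0.93 [456.9, 155.5, 484.1, 182.9] [ 0.611 -0.391  0.013] [ 0.575 -0.427 -0.002] [ 0.649 -0.357  0.022]
carrier 0.68 [364.3, 238.4, 377.3, 250.3] [ 0.414 -0.107  0.04 ] [ 0.401 -0.122  0.02 ] [ 0.429 -0.097  0.065]
carrier 0.66 [397.8, 196.6, 423.8, 213.5] [ 0.516 -0.23   0.014] [ 0.487 -0.263  0.003] [ 0.545 -0.198  0.022]
carrier 0.64 [406.1, 231.2, 432.1, 255.4] [ 0.419 -0.239  0.014] [ 0.391 -0.271  0.004] [ 0.447 -0.206  0.021]
mat 0.71 [138.2, 166.0, 158.6, 244.4] [0.56  0.439 0.022] [ 0.42   0.425 -0.003] [0.621 0.458 0.03 ]
mat 0.64 [389.2, 148.0, 441.7, 266.5] [ 0.493 -0.247  0.003] [ 0.362 -0.318 -0.005] [ 0.659 -0.169  0.017]
mat 0.15 [399.6, 192.5, 424.9, 214.4] [ 0.515 -0.229  0.014] [ 0.487 -0.265 -0.001] [ 0.548 -0.197  0.022]
jig 0.64 [216.4, 145.7, 301.9, 224.8] [0.606 0.134 0.023] [ 0.469  0.046 -0.002] [0.672 0.268 0.056]
jig 0.34 [140.3, 167.0, 159.1, 239.2] [0.563 0.439 0.023] [ 0.434  0.425 -0.001] [0.612 0.46  0.03 ]
leaf 0.69 [254.9, 175.8, 297.3, 225.6] [0.545 0.115 0.038] [ 0.469  0.062 -0.001] [0.589 0.166 0.056]
leaf 0.65 [174.1, 235.6, 206.6, 268.5
[... 411 characters left out ...]
.644 0.367 0.049] [0.623 0.347 0.004] [0.671 0.396 0.055]
carrier ((610.0299682617188, -389.25140380859375), (51.891300201416016, 64.19359588623047), 58.65695571899414)
carrier ((416.2597351074219, -111.66450500488281), (27.747116088867188, 27.802410125732422), 88.19851684570312)
carrier ((515.1332397460938, -228.80078125), (62.10078811645508, 51.70063400268555), 81.96562957763672)
mat ((520.4494018554688, 448.01324462890625), (28.655895233154297, 200.23431396484375), 85.72842407226562)
mat ((509.6434326171875, -243.1700439453125), (119.98092651367188, 289.57073974609375), 83.5803451538086)
mat ((517.4281005859375, -232.206298828125), (63.884521484375, 56.221858978271484), 81.42123413085938)
```

View pics/crop1.png

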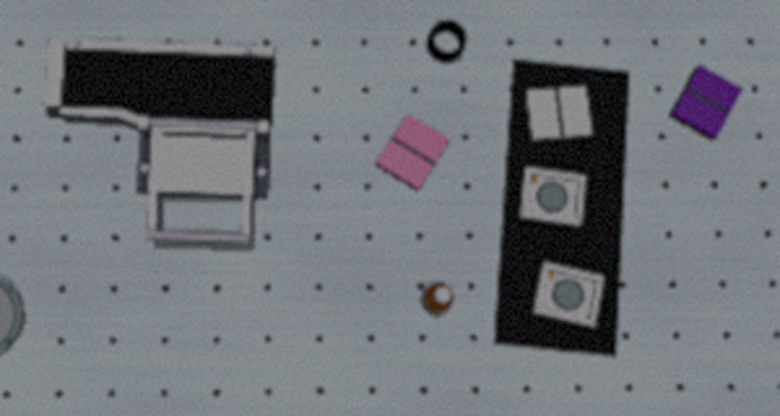

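Run:
```python
from h import *
f=eyes.grab_frame("top")
g=f["color"].max(2)
def rect(u0,v0,u1,v1,pl,th=110):
    m=np.zeros_like(g,np.uint8); m[v0:v1,u0:u1]=(g[v0:v1,u0:u1]>th)
    m=cv2.morphologyEx(m,cv2.MORPH_CLOSE,np.ones((3,3),np.uint8))
    v,u=np.nonzero(m); P=px2w(f,u,v,plane=pl)[:,:2]
    r=cv2.minAreaRect((P*1000).astype(np.float32)); print(len(u),P.mean(0).round(4),r)
rect(401,160,430,188,0.017); rect(399,192,428,217,0.017); rect(404,230,434,257,0.017)
C=cloud(f)
# bar and leaf
for (u,v) in [(278,222),(260,200),(297,200),(278,190),(240,165),(278,181),(252,187),(302,187),(305,150),(223,150),(278,150),(300,178),(262,178)]:
    print((u,v),C[v,u].round(3),f["color"][v,u])
```

```text
400 [ 0.6006 -0.2407] ((600.6448364257812, -240.71798706054688), (47.44512939453125, 58.37823486328125), 4.329665184020996)
314 [ 0.5163 -0.2307] ((516.0433349609375, -230.1691436767578), (59.03902816772461, 48.516273498535156), 81.42217254638672)
329 [ 0.4195 -0.2408] ((419.7491149902344, -240.47329711914062), (58.7066535949707, 48.8193359375), 75.47774505615234)
(278, 222) [0.472 0.112 0.037] [ 98  96 102]
(260, 200) [0.528 0.157 0.036] [138 139 138]
(297, 200) [0.532 0.065 0.009] [82 79 88]
(278, 190) [0.554 0.113 0.033] [140 139 139]
(240, 165) [0.623 0.212 0.017] [16 18 15]
(278, 181) [0.573 0.112 0.05 ] [76 75 78]
(252, 187) [ 0.569  0.182 -0.   ] [124 128 137]
(302, 187) [0.567 0.052 0.009] [47 49 59]
(305, 150) [0.669 0.044 0.   ] [106 109 113]
(223, 150) [0.658 0.253 0.036] [136 138 138]
(278, 150) [0.661 0.114 0.026] [99 97 97]
(300, 178) [0.581 0.057 0.046] [142 140 141]
(262, 178) [0.584 0.153 0.038] [113 114 118]
```

Call:
apply_moves(moves=[[1,0,0,0,-0.1],[1,0,0,0,-0.1],[1,0,0,0,-0.077],[1,0.0157,0.0356,0,0],[1,0.0157,0.0356,0,0],[1,0.0157,0.0356,0,0],[1,0.0157,0.0356,0,0],[1,0.0157,0.0356,0,0],[1,0.0157,0.0356,0,0],[1,0.0157,0.0356,0,0],[1,0.0157,0.0356,0,0],[1,0.0157,0.0356,0,0]])

```text
t: 1.8
eef_pos: [0.3262, 0.3272, 0.1962]
ee_rot: [-3.141, -0.0, 0.001]
force: [1.3, 0.4, -0.1]
width: 0.0875
```

Call:
apply_moves(moves=[[1,0.0157,0.0356,0,0],[1,0.0157,0.0356,0,0],[1,0.0157,0.0356,0,0],[1,0.0157,0.0356,0,0],[1,0.0157,0.0356,0,0],[1,0.0157,0.0356,0,0],[1,0,0,0,0],[1,0,0,0,0]])

```text
t: 2.47
eef_pos: [0.4206, 0.1133, 0.196]
ee_rot: [-3.141, -0.0, -0.005]
force: [-0.5, 0.1, -0.7]
width: 0.0874
```

Run:
```python
from h import *
s=arm.get_state(); print(s["t"],s["eef_pos"],s["ee_rot"])
f=eyes.grab_frame("wrist"); save(f,"w2.png")
import pickle; pickle.dump(f,open("w2.pkl","wb"))
```

```text
2.4667 [0.42061205 0.1133013  0.1960197 ] [-3.14137577e+00 -3.14126276e-04 -4.52333233e-03]
```

View pics/w2.png

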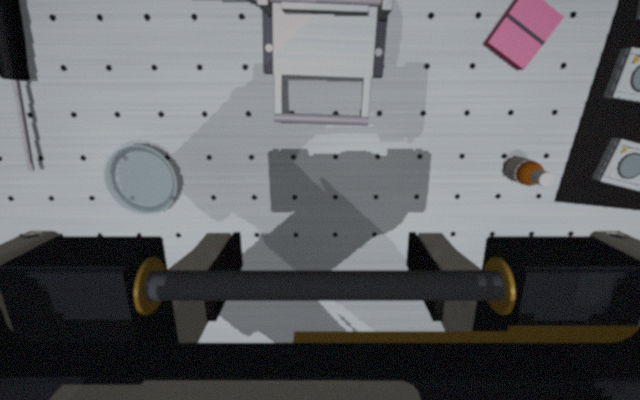

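Call:
apply_moves(moves=[[1,0.03,0,0,0],[1,0.03,0,0,0],[1,0.02,0,0,0],[1,0,0,0,0],[1,0,0,0,0]])

```text
t: 2.93
eef_pos: [0.5002, 0.1166, 0.1951]
ee_rot: [3.141, 0.001, 0.001]
force: [-0.1, -0.0, -0.5]
width: 0.0877
```

Run:
```python
from h import *
s=arm.get_state(); print(s["t"],s["eef_pos"],s["ee_rot"])
f=eyes.grab_frame("wrist")
import pickle; pickle.dump(f,open("w3.pkl","wb"))
im=cv2.resize(f["color"][0:220,170:470],None,fx=2.6,fy=2.6,interpolation=cv2.INTER_CUBIC)
cv2.imwrite("pics/w3.png",im[:,:,::-1])
```

```text
2.9333 [0.50023609 0.116605   0.19513414] [3.14090637e+00 1.22647601e-03 1.18641743e-03]
```

View pics/w3.png

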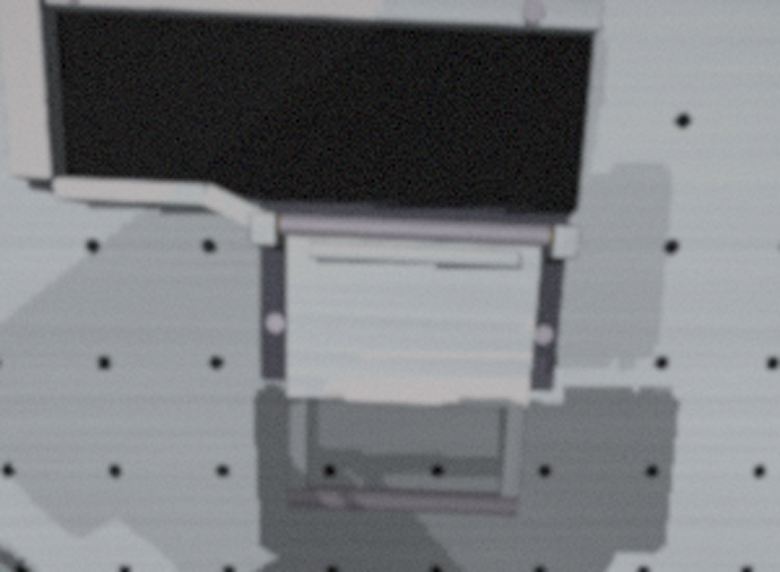

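Run:
```python
from h import *
import pickle
f=pickle.load(open("w3.pkl","rb"))
def p(cx,cy,pl):
    u=170+(cx+.5)/2.6-.5; v=(cy+.5)/2.6-.5
    w=px2w(f,u,v,plane=pl); z=px2w(f,np.array(u),np.array(v))
    print((cx,cy),pl,w[:2].round(4),"depth:",z.round(4)); return w
for c in [(263,229),(565,240)]: p(*c,.044)
for c in [(250,213),(277,213),(250,245),(277,245),(553,226),(577,228),(553,255),(577,256)]: p(*c,.044)
for c in [(287,240),(541,247),(287,397),(527,403)]: p(*c,.037)
for c in [(288,500),(518,507)]: p(*c,.0345)
for c in [(62,12),(592,30),(577,208),(68,178)]: p(*c,.02)
for c in [(46,12),(53,175)]: p(*c,.036)
```

```text
(263, 229) 0.044 [0.5836 0.1703] depth: [0.5835 0.1701 0.0458]
(565, 240) 0.044 [0.5798 0.0548] depth: [0.5798 0.0549 0.0448]
(250, 213) 0.044 [0.5893 0.175 ] depth: [0.5898 0.1771 0.0313]
(277, 213) 0.044 [0.5894 0.1648] depth: [0.5907 0.1695 0.0097]
(250, 245) 0.044 [0.5777 0.1756] depth: [0.5779 0.1826 0.0023]
(277, 245) 0.044 [0.5777 0.1652] depth: [0.5777 0.165  0.0454]
(553, 226) 0.044 [0.5849 0.0597] depth: [0.5857 0.0539 0.0099]
(577, 228) 0.044 [0.5842 0.0505] depth: [0.5842 0.0507 0.0454]
(553, 255) 0.044 [0.5743 0.0591] depth: [0.5743 0.0592 0.0444]
(577, 256) 0.044 [0.5739 0.0498] depth: [0.5739 0.0499 0.0445]
(287, 240) 0.037 [0.5796 0.1622] depth: [0.5799 0.1652 0.0136]
(541, 247) 0.037 [0.5772 0.0628] depth: [0.5772 0.0633 0.0402]
(287, 397) 0.037 [0.5179 0.1645] depth: [0.518  0.1644 0.0377]
(527, 403) 0.037 [0.5156 0.0655] depth: [0.5158 0.0656 0.038 ]
(288, 500) 0.0345 [0.4729 0.166 ] depth: [0.4634 0.1705 0.0023]
(518, 507) 0.0345 [0.47  0.067] depth: [0.4721 0.068  0.0416]
(62, 12) 0.02 [0.6627 0.2472] depth: [0.6623 0.2466 0.0218]
(592, 30) 0.02 [0.657  0.0444] depth: [0.6546 0.0467 0.031 ]
(577, 208) 0.02 [0.5925 0.0462] depth: [0.5924 0.0464 0.021 ]
(68, 178) 0.02 [0.6034 0.2515] depth: [0.6032 0.2505 0.0228]
(46, 12) 0.036 [0.6589 0.2474] depth: [0.6598 0.2488 0.0322]
(53, 175) 0.036 [0.6033 0.2513] depth: [0.6034 0.2517 0.0349]
```

Call:
apply_moves(moves=[[1,0,0.0357,0,0],[1,0,0.0357,0,0],[1,0,0.0357,0,0],[1,0,0.0357,0,0],[1,0,0.0357,0,0],[1,0,0.0357,0,0],[1,0,0.0357,0,0],[1,0,0.0357,0,0],[1,0,0.0357,0,0],[1,0,0.0357,0,0],[1,0,0,0,0],[1,0,0,0,0]])

```text
t: 3.98
eef_pos: [0.4995, -0.2421, 0.1958]
ee_rot: [-3.141, 0.0, -0.002]
force: [0.3, 0.7, -1.2]
width: 0.088
```

Run:
```python
from h import *
s=arm.get_state(); print(s["t"],s["eef_pos"],s["ee_rot"])
f=eyes.grab_frame("wrist")
import pickle; pickle.dump(f,open("w4.pkl","wb"))
save(f,"w4.png")
g=f["color"].min(2)
for r in outline_of("carrier",f)[:4]:
    v,u=np.nonzero(r["region"]); P=px2w(f,u,v,plane=0.017)[:,:2]
    print(r["score"],r["extent"],cv2.minAreaRect((P*1000).astype(np.float32)),np.median(cloud(f)[r["region"]],0))
```

```text
3.9833 [ 0.49945687 -0.2421324   0.19584742] [-3.14142065e+00  1.85596158e-04 -1.68576714e-03]
0.9 [288.6, 130.3, 343.2, 180.4] ((514.24365234375, -231.89793395996094), (60.11569595336914, 51.81937789916992), 81.13150787353516) [ 0.51489828 -0.23197257  0.01501193]
0.81 [293.7, 207.1, 352.2, 252.4] ((419.1632995605469, -241.99868774414062), (60.3758659362793, 54.41710662841797), 76.49300384521484) [ 0.41878675 -0.2418644   0.01528007]
0.79 [430.6, 19.2, 505.5, 97.8] ((610.5081176757812, -392.18157958984375), (54.102081298828125, 63.87852478027344), 58.28877258300781) [ 0.61145721 -0.39272025  0.01523567]
0.68 [161.6, 75.1, 226.6, 144.2] ((560.8577270507812, -97.25465393066406), (51.877864837646484, 61.52712631225586), 57.50516128540039) [ 0.56168631 -0.09671509  0.01537558]
```

View pics/w4.png

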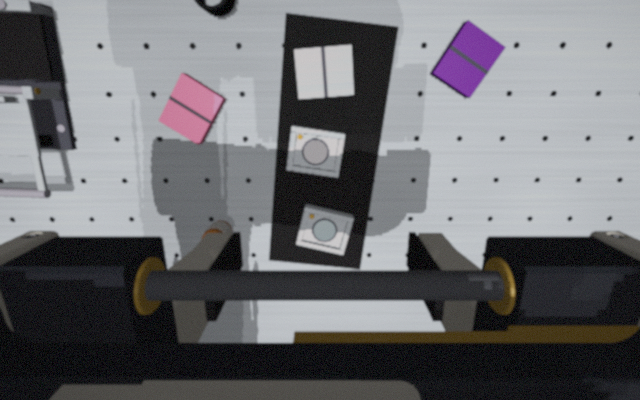

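Run:
```python
from h import *
import pickle
f=pickle.load(open("w4.pkl","rb"))
g=cv2.cvtColor(f["color"],cv2.COLOR_RGB2GRAY); 
m=np.zeros_like(g); m[30:115,285:368]=(g[30:115,285:368]>110)
n,l,st,_=cv2.connectedComponentsWithStats(cv2.morphologyEx(m,cv2.MORPH_CLOSE,np.ones((5,5),np.uint8)))
for i in range(1,n):
    if st[i,4]<500: continue
    print(st[i])
    v,u=np.nonzero(l==i); P=px2w(f,u,v,plane=0.017)[:,:2]
    print(cv2.minAreaRect((P*1000).astype(np.float32)),P.mean(0),cloud(f)[l==i][:,2].mean())
```

```text
[ 294   44   61   56 2963]
((599.4639282226562, -241.3761444091797), (51.064815521240234, 61.43675231933594), 4.284863471984863) [ 0.59999989 -0.2413854 ] 0.01943330381149064
```

Call:
apply_moves(moves=[[1,0.034,0,0,0],[1,0.034,0,0,0],[1,0.0325,-0.001,0.02,-0.077],[1,0,0,0.03,0],[1,0,0,0.035,0],[1,0,0,0.035,0],[1,0,0,0.03,0],[1,0,0,0.02,0],[1,0,0,0,0],[1,0,0,0,0]])

```text
t: 4.92
eef_pos: [0.6005, -0.239, 0.0257]
ee_rot: [-3.141, 0.002, 0.08]
force: [0.1, 0.1, 2.3]
width: 0.0876
```

Call:
apply_moves(moves=[[1,0,0.002,0.01,0],[1,0,0,0.009,0],[1,0,0,0,0],[-1,0,0,0,0],[-1,0,0,0,0],[-1,0,0,0,0],[-1,0,0,0,0],[-1,0,0,0,0],[-1,0,0,0,0]], newtons=20)

```text
t: 5.67
eef_pos: [0.6009, -0.2427, 0.0071]
ee_rot: [3.142, -0.0, 0.077]
force: [-0.4, 0.6, 0.5]
width: 0.0532
```

Call:
apply_moves(moves=[[-1,0,0,0,0],[-1,0,0,0,0]])

```text
t: 5.83
eef_pos: [0.6008, -0.2427, 0.0069]
ee_rot: [3.142, -0.0, 0.077]
force: [0.0, -0.8, 0.5]
width: 0.0399
```

Run:
```python
from h import *
for n in ["wrist","side"]:
    f=eyes.grab_frame(n); save(f,n+"5.png")
    if n=="side":
        im=cv2.resize(f["color"][220:380,270:500],None,fx=3,fy=3); cv2.imwrite("pics/side5.png",im[:,:,::-1])
```

```text
(no output)
```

View pics/wrist5.png

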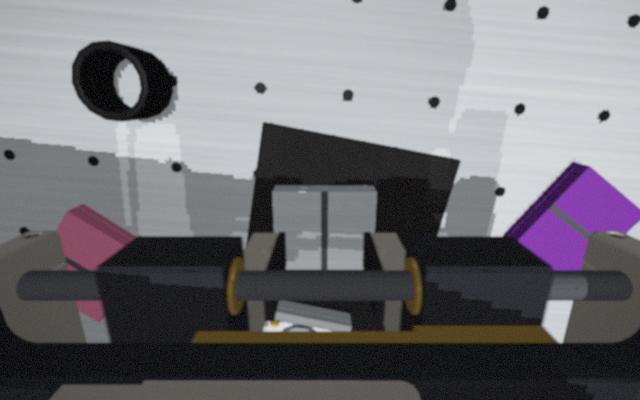

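View pics/side5.png

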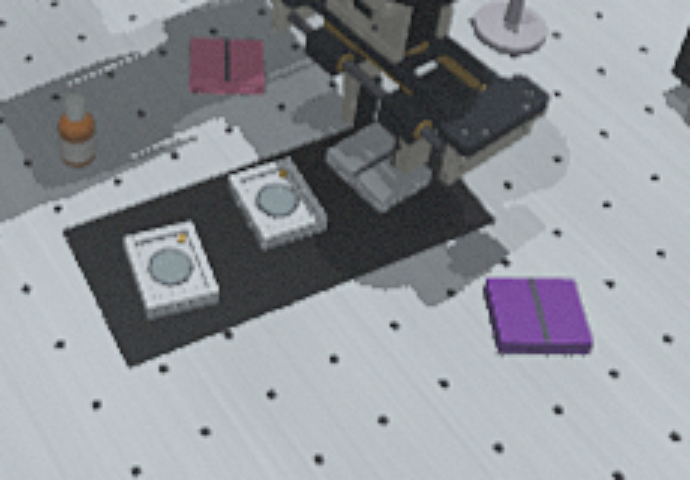

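Run:
```python
from h import *
s=arm.get_state(); print(s)
f=eyes.grab_frame("wrist")
im=cv2.resize(f["color"][160:340,210:440],None,fx=3.4,fy=3.2,interpolation=cv2.INTER_CUBIC); cv2.imwrite("pics/w6.png",np.clip(im[:,:,::-1]*1.5,0,255))
C=cloud(f)
np.set_printoptions(linewidth=200)
for v in [195,210,225,235,245,255,262]:
    print(v,[tuple((C[v,u]*1000).astype(int)) for u in range(240,420,12)])
f=eyes.grab_frame("side")
im=cv2.resize(f["color"][240:310,350:430],None,fx=8,fy=8,interpolation=cv2.INTER_CUBIC); cv2.imwrite("pics/s6.png",im[:,:,::-1])
```

```text
{'t': 5.9333, 'q': array([-8.33469228e-02,  4.83337105e-01, -2.66306153e-01, -2.53718676e-05,
       -8.21148335e-01,  1.73129117e+00]), 'qd': array([-0.00060209, -0.00014406, -0.00165857, -0.00154146,  0.00013028,
        0.00092385]), 'joint_efforts': array([-6.96523231e-03, -6.11961079e+01,  2.28924501e+01,  5.35163105e+00,
        7.06318184e-02, -1.11560839e-04]), 'eef_pos': array([ 0.60079258, -0.24265099,  0.00685485]), 'ee_rot': array([-3.14157508e+00, -7.64008879e-06,  7.71306289e-02]), 'force': array([ 0.15780754, -0.07947519,  0.22696271]), 'moment': array([-0.08249442,  0.02694513, -0.03480338]), 'width': 0.031554460966961274}
195 [(np.int64(612), np.int64(-187), np.int64(0)), (np.int64(614), np.int64(-195), np.int64(2)), (np.int64(615), np.int64(-203), np.int64(5)), (np.int64(620), np.int64(-212), np.int64(18)), (np.int64(620), np.int64(-219), np.int64(18)), (np.int64(621), np.int64(-226), np.int64(18)), (np.int64(622), np.int64(-233), np.int64(18)), (np.int64(622), np.int64(-239), np.int64(18)), (np.int64(623), np.int64(-246), np.int64(19)), (np.int64(623), np.int64(-25
[... 3924 characters left out ...]
, np.int64(75)), (np.int64(608), np.int64(-220), np.int64(73)), (np.int64(605), np.int64(-225), np.int64(68)), (np.int64(578), np.int64(-228), np.int64(18)), (np.int64(579), np.int64(-235), np.int64(18)), (np.int64(580), np.int64(-243), np.int64(18)), (np.int64(580), np.int64(-250), np.int64(18)), (np.int64(581), np.int64(-257), np.int64(19)), (np.int64(606), np.int64(-257), np.int64(64)), (np.int64(611), np.int64(-261), np.int64(73)), (np.int64(611), np.int64(-266), np.int64(73)), (np.int64(636), np.int64(-258), np.int64(119)), (np.int64(639), np.int64(-259), np.int64(125))][ WARN:0@4.436] global loadsave.cpp:1063 imwrite_ Unsupported depth image for selected encoder is fallbacked to CV_8U.
```

View pics/w6.png

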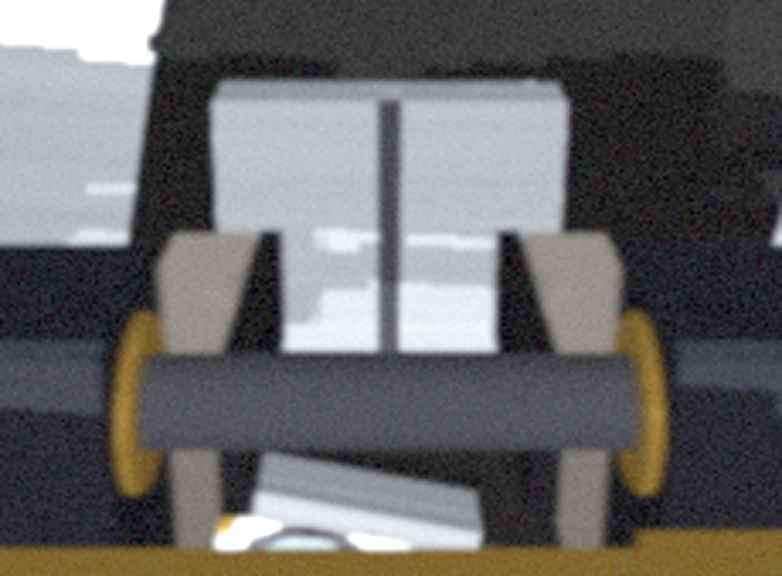

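View pics/s6.png

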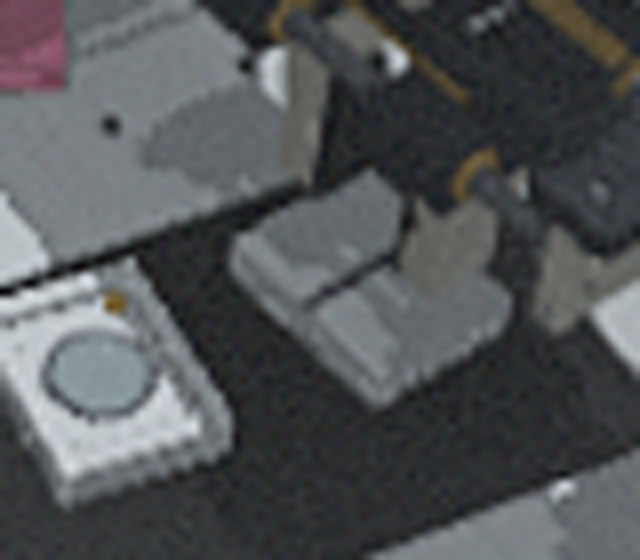

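Run:
```python
from h import *
import pickle
s=arm.get_state(); print(s["t"],s["width"])
f=eyes.grab_frame("side"); C=cloud(f)
for (cx,cy) in [(300,120),(300,170),(305,180),(440,230),(440,260),(440,280),(440,295),(430,270),(360,230),(560,310)]:
    u=350+cx/8;v=240+cy/8
    print((cx,cy),(C[int(v),int(u)]*1000).round())
f=pickle.load(open("w4.pkl","rb"));C=cloud(f)
for v in [230,236,240,245,250,260]:
    print(v,[(C[v,u]*1000).astype(int).tolist() for u in (180,200,225,235,415,425,440)])
```

```text
6.0333 0.024037142503492738
(300, 120) [ 586. -220.   60.]
(300, 170) [ 586. -222.   43.]
(305, 180) [ 588. -224.   41.]
(440, 230) [ 591. -273.   67.]
(440, 260) [ 595. -272.   51.]
(440, 280) [ 613. -258.   17.]
(440, 295) [ 611. -260.   17.]
(430, 270) [ 592. -270.   48.]
(360, 230) [ 607. -230.   15.]
(560, 310) [ 570. -333.  111.]
230 [[412, -58, 1], [412, -84, 2], [423, -124, 28], [412, -128, 1], [411, -356, 0], [412, -369, 2], [412, -387, 3]]
236 [[404, -57, 2], [404, -82, 1], [509, -192, 237], [507, -196, 234], [507, -287, 232], [507, -292, 234], [508, -299, 236]]
240 [[398, -56, 2], [399, -82, 2], [509, -193, 241], [507, -197, 238], [506, -286, 236], [508, -290, 241], [509, -296, 241]]
245 [[391, -55, 0], [508, -183, 246], [507, -194, 243], [505, -197, 239], [505, -285, 240], [507, -289, 244], [508, -295, 245]]
250 [[384, -54, 1], [508, -185, 251], [507, -195, 249], [502, -197, 239], [503, -285, 241], [507, -287, 249], [508, -293, 251]]
260 [[508, -179, 260], [508, -188, 261], [505, -197, 255], [498, -197, 241], [498, -285, 242], [506, -285, 257], [508, -290, 261]]
```

Call:
apply_moves(moves=[[1,0,0,0,0],[1,0,0,0,0],[1,0,0,0,0],[1,0,0,0,0],[1,0,0,0,0],[1,0,0,0,0],[1,0,0,0,0],[1,0,0,0,0],[1,0,0,0,0],[1,0,0,0,0],[1,0,0,0.01,0],[1,0,0,0,0]])

```text
t: 7.08
eef_pos: [0.5997, -0.2423, -0.005]
ee_rot: [-3.141, 0.002, 0.077]
force: [-1.2, -0.2, -0.3]
width: 0.0868
```

Call:
apply_moves(moves=[[1,0,0,0.01,0],[1,0,0,0.01,0],[1,0,0,0,0],[1,0,0,0,0]])

```text
t: 7.42
eef_pos: [0.5999, -0.2425, -0.0245]
ee_rot: [-3.141, 0.002, 0.077]
force: [-0.4, 0.7, -0.4]
width: 0.0877
```

Run:
```python
from h import *
s=arm.get_state(); print(s["t"],s["width"],s["force"],s["eef_pos"])
f=eyes.grab_frame("side"); C=cloud(f)
im=cv2.resize(f["color"][230:310,350:440],None,fx=7,fy=7,interpolation=cv2.INTER_CUBIC); cv2.imwrite("pics/s7.png",im[:,:,::-1])
f=eyes.grab_frame("wrist"); C=cloud(f); save(f,"w7.png")
for v in [225,230,236,240,245]:
    print(v,[(C[v,u]*1000).astype(int).tolist() for u in (180,200,215,225,235,415,425,440,460)])
```

```text
7.4167 0.0876747717458533 [-0.44850353  0.68046268 -0.41550344] [ 0.59990236 -0.24252025 -0.0244578 ]
225 [[603, -163, 2], [603, -173, 0], [604, -181, 1], [605, -187, 1], [605, -192, 1], [614, -289, 3], [615, -294, 5], [615, -302, 4], [616, -312, 4]]
230 [[600, -163, 1], [601, -174, 1], [602, -182, 2], [602, -187, 1], [602, -192, 1], [611, -289, 4], [612, -294, 5], [613, -302, 5], [613, -313, 4]]
236 [[596, -162, 1], [597, -173, 2], [605, -186, 16], [606, -191, 17], [604, -196, 13], [611, -287, 13], [613, -291, 16], [614, -298, 16], [610, -314, 4]]
240 [[594, -162, 2], [595, -174, 2], [605, -188, 21], [605, -193, 21], [604, -197, 18], [612, -285, 19], [613, -289, 21], [614, -296, 22], [607, -314, 4]]
245 [[591, -162, 0], [604, -182, 25], [606, -190, 28], [604, -194, 24], [602, -197, 19], [610, -285, 21], [612, -288, 24], [613, -295, 26], [604, -315, 4]]
```

View pics/s7.png

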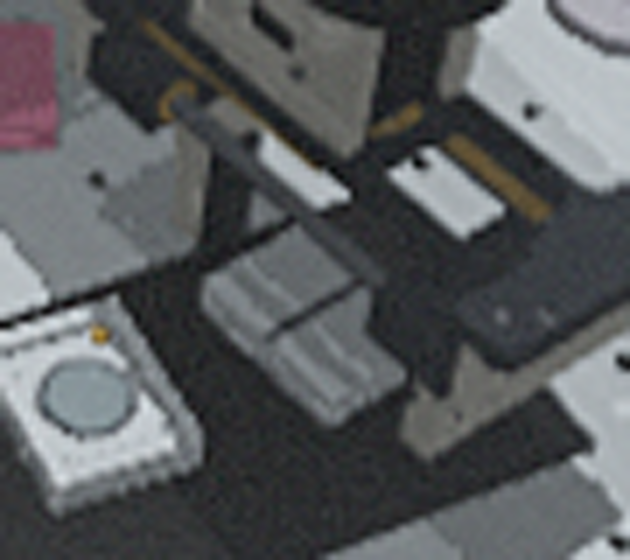

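View pics/w7.png

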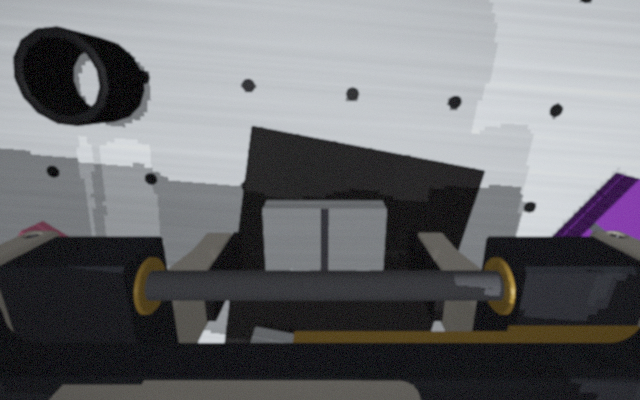

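The views agree with each other and not with the reported TCP: the finger ends sit about 36 mm above the reported z. I'll work with tip z = TCP z + 0.036.

Call:
apply_moves(moves=[[1,0,0,0.005,0],[1,0,0,0,0],[-1,0,0,0,0],[-1,0,0,0,0],[-1,0,0,0,0],[-1,0,0,0,0],[-1,0,0,0,0],[-1,0,0,0,0],[-1,0,0,0,0]], newtons=20)

```text
t: 8.27
eef_pos: [0.6017, -0.2427, -0.0273]
ee_rot: [3.141, -0.002, 0.078]
force: [-0.5, 1.6, 5.7]
width: 0.0598
```

Call:
apply_moves(moves=[[-1,0,0,-0.01,0],[-1,0,0,-0.02,0],[-1,0,0,-0.03,0],[-1,0,0,-0.035,0],[-1,0,0,-0.035,0],[-1,0,0,-0.025,0],[-1,0,0,0,0.0],[-1,0,0,0,0]])

```text
t: 8.93
eef_pos: [0.6015, -0.2427, 0.1291]
ee_rot: [3.141, -0.004, 0.077]
force: [-0.2, 0.3, -2.6]
width: 0.0598
```

Run:
```python
from h import *
s=arm.get_state(); print(s["t"],s["width"],s["force"],s["eef_pos"],s["ee_rot"])
f=eyes.grab_frame("side"); C=cloud(f); save(f,"s8.png")
f=eyes.grab_frame("wrist"); C=cloud(f); save(f,"w8.png")
for v in [205,215,225,230,236,240,245]:
    print(v,[(C[v,u]*1000).astype(int).tolist() for u in (230,242,252,262,275,300,340,370,385,400,410)])
```

```text
8.9333 0.05978609674592407 [-0.20402874  0.32345263 -2.56524286] [ 0.60149626 -0.24267809  0.12907798] [ 3.14121039 -0.00350067  0.07699605]
205 [[562, -148, 1], [563, -160, 1], [564, -170, 1], [565, -180, 2], [621, -214, 160], [622, -227, 161], [624, -247, 160], [625, -262, 160], [575, -304, 5], [575, -320, 1], [576, -331, 1]]
215 [[551, -148, 2], [552, -160, 0], [553, -170, 0], [620, -210, 172], [620, -216, 171], [621, -228, 172], [623, -247, 172], [624, -261, 173], [624, -268, 172], [565, -322, 1], [566, -332, 1]]
225 [[540, -147, 0], [541, -160, 2], [542, -170, 1], [615, -210, 173], [615, -216, 172], [616, -228, 172], [618, -247, 173], [618, -262, 171], [619, -269, 172], [554, -323, 2], [554, -334, 1]]
230 [[534, -147, 1], [536, -160, 3], [536, -170, 1], [612, -210, 173], [613, -217, 172], [614, -228, 173], [615, -247, 173], [616, -262, 172], [617, -269, 173], [548, -325, 0], [550, -334, 2]]
236 [[528, -148, 1], [606, -200, 168], [607, -205, 168], [605, -209, 164], [610, -217, 174], [610, -229, 171], [612, -248, 173], [613, -262, 172], [614, -269, 173], [612, -278, 168], [613, -282, 168]]
240 [[605, -195, 172], [606, -201, 172], [606, -206, 172], [605, -210, 169], [607, -217, 172], [609, -229, 173], [610, -248, 172], [611, -262, 173], [612, -269, 173], [612, -277, 171], [613, -281, 173]]
245 [[606, -197, 178], [606, -202, 178], [607, -207, 178], [605, -211, 174], [605, -217, 172], [606, -229, 172], [608, -248, 173], [609, -262, 173], [609, -270, 173], [612, -275, 178], [613, -280, 178]]
```

View pics/s8.png

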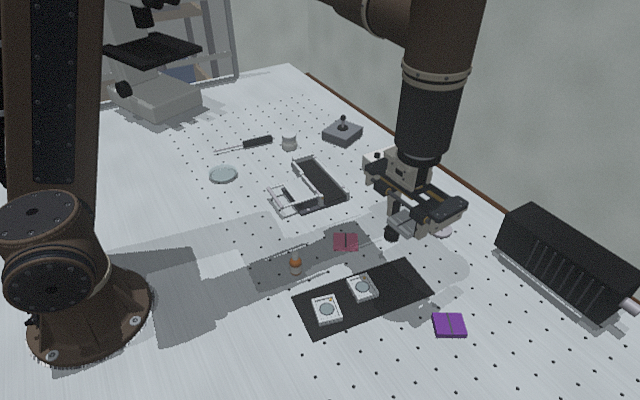

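View pics/w8.png

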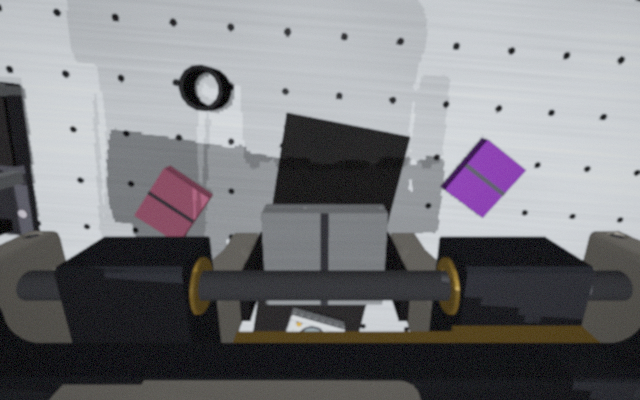

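Call:
apply_moves(moves=[[-1,0,0,0,0.112],[-1,-0.0069,-0.0354,0,0],[-1,-0.0069,-0.0354,0,0],[-1,-0.0069,-0.0354,0,0],[-1,-0.0069,-0.0354,0,0],[-1,-0.0069,-0.0354,0,0],[-1,-0.0069,-0.0354,0,0],[-1,-0.0069,-0.0354,0,0],[-1,-0.0069,-0.0354,0,0],[-1,-0.0069,-0.0354,0,0],[-1,-0.0069,-0.0354,0,0],[-1,0,0,0,0]])

```text
t: 10.03
eef_pos: [0.5429, 0.118, 0.1255]
ee_rot: [3.141, 0.002, -0.031]
force: [0.2, -0.6, -1.0]
width: 0.0598
```

Call:
apply_moves(moves=[[-1,0,0,0.03,0],[-1,0,0,0.03,0],[-1,0,0,0,0],[-1,0,0,0,0]])

```text
t: 10.37
eef_pos: [0.5423, 0.1124, 0.0649]
ee_rot: [3.138, 0.005, -0.035]
force: [0.8, 1.0, -1.0]
width: 0.0596
```

Run:
```python
from h import *
s=arm.get_state(); print(s["t"],s["width"],s["force"],s["eef_pos"],s["ee_rot"])
f=eyes.grab_frame("wrist"); C=cloud(f); 
im=cv2.resize(f["color"][30:270,190:450],None,fx=3,fy=2.5,interpolation=cv2.INTER_CUBIC); cv2.imwrite("pics/w9.png",im[:,:,::-1])
import pickle; pickle.dump(f,open("w9.pkl","wb"))
```

```text
10.3667 0.05960910314244506 [ 0.82509881  0.97339859 -0.967752  ] [0.54231419 0.11239743 0.06485914] [ 3.13817192  0.00508436 -0.03473078]
```

View pics/w9.png

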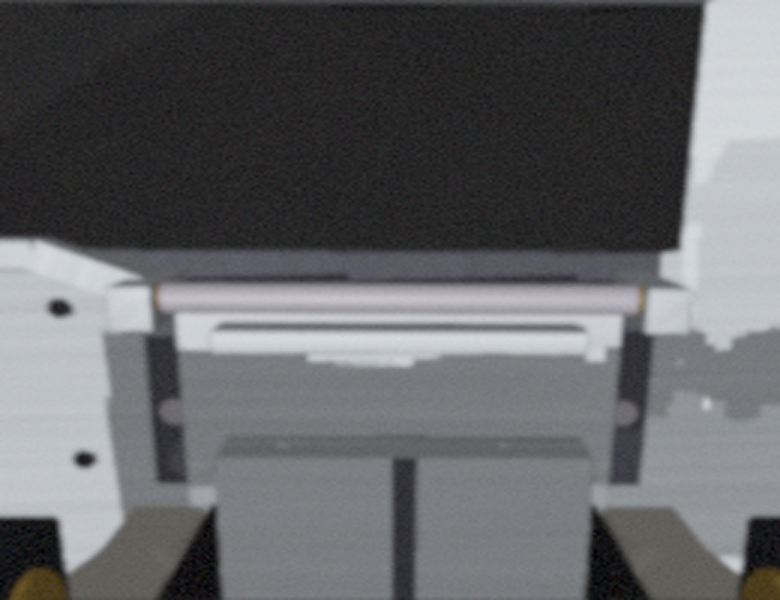

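Run:
```python
from h import *
import pickle
f=pickle.load(open("w9.pkl","rb")); T=f["extrinsics"]; print(T[:3,3])
def p(cx,cy,pl):
    u=190+(cx+.5)/3-.5; v=30+(cy+.5)/2.5-.5
    w=px2w(f,u,v,plane=pl); z=px2w(f,np.array(u),np.array(v)); print((cx,cy),pl,w[:2].round(4),"d",z.round(4))
print("ledge");
for c in [(215,350),(400,350),(585,350)]: p(*c,.051)
for c in [(215,326),(400,326),(585,326)]: p(*c,.051)
print("rod"); p(160,297,.040);p(640,297,.040)
print("brk"); p(130,308,.044);p(665,309,.044)
print("carrier");
for c in [(222,457),(404,457),(585,457)]: p(*c,.0649+.0443)
for c in [(222,438),(404,438),(585,438)]: p(*c,.0649+.0303)
```

```text
[0.61922762 0.11122614 0.25457802]
ledge
(215, 350) 0.051 [0.5745 0.1519] d [0.575  0.1515 0.0534]
(400, 350) 0.051 [0.5732 0.1127] d [0.5736 0.1127 0.0527]
(585, 350) 0.051 [0.5718 0.0735] d [0.5723 0.0739 0.0533]
(215, 326) 0.051 [0.5807 0.1514] d [0.5785 0.1537 0.0394]
(400, 326) 0.051 [0.5794 0.1125] d [0.5777 0.1126 0.0426]
(585, 326) 0.051 [0.578  0.0736] d [0.5755 0.0713 0.0386]
rod
(160, 297) 0.04 [0.5867 0.1649] d [0.5868 0.1648 0.0406]
(640, 297) 0.04 [0.5831 0.0596] d [0.5831 0.0596 0.0397]
brk
(130, 308) 0.044 [0.5847 0.1707] d [0.585  0.1701 0.0459]
(665, 309) 0.044 [0.5805 0.0551] d [0.581  0.0558 0.0466]
carrier
(222, 457) 0.10919999999999999 [0.5666 0.1411] d [0.5664 0.1412 0.1086]
(404, 457) 0.10919999999999999 [0.5656 0.1124] d [0.5652 0.1124 0.1082]
(585, 457) 0.10919999999999999 [0.5646 0.0838] d [0.5645 0.0838 0.1089]
(222, 438) 0.0952 [0.5657 0.1436] d [0.547  0.1549 0.0395]
(404, 438) 0.0952 [0.5646 0.1124] d [0.545  0.1128 0.0379]
(585, 438) 0.0952 [0.5635 0.0813] d [0.5436 0.0706 0.0381]
```

Call:
apply_moves(moves=[[-1,0.005,0,0.02,0],[-1,0,0,0.02,0],[-1,0,0,0.01,0],[-1,0,0,0,0],[-1,0,0,0,0]])

```text
t: 10.83
eef_pos: [0.5497, 0.1133, 0.0178]
ee_rot: [3.141, -0.0, -0.035]
force: [-0.1, 0.7, -1.7]
width: 0.0595
```

Call:
apply_moves(moves=[[-1,-0.0025,0,0,0],[-1,0,0,0.004,0],[-1,0,0,0.004,0],[-1,0,0,0,0],[-1,0,0,0,0]])

```text
t: 11.25
eef_pos: [0.5473, 0.1137, 0.0094]
ee_rot: [-3.141, -0.001, -0.034]
force: [0.9, 0.8, 1.1]
width: 0.0596
```

Run:
```python
from h import *
s=arm.get_state(); print(s["t"],s["width"],s["force"],s["eef_pos"],s["ee_rot"])
f=eyes.grab_frame("wrist"); C=cloud(f); 
im=cv2.resize(f["color"][30:270,190:450],None,fx=3,fy=2.5,interpolation=cv2.INTER_CUBIC); cv2.imwrite("pics/w10.png",im[:,:,::-1])
import pickle; pickle.dump(f,open("w10.pkl","wb"))
for v in range(130,235,5): print(v,(C[v,318]*1000).round(1),f["color"][v,318])
```

```text
11.25 0.05955895848194622 [0.89530933 0.84806148 1.08505975] [0.54726034 0.11374236 0.00936154] [-3.14116782e+00 -1.11001757e-03 -3.44456498e-02]
130 [605.6 115.8  20.3] [42 38 34]
135 [602.9 115.9  20.3] [38 35 37]
140 [600.4 116.   21.6] [35 34 37]
145 [597.7 116.1  21.3] [39 40 36]
150 [594.5 116.3  18.3] [62 66 72]
155 [590.1 116.6   9.3] [ 90  91 100]
160 [587.4 116.7  10.9] [87 84 98]
165 [584.3 116.9   9.9] [51 52 58]
170 [587.6 116.2  38.9] [133 129 137]
175 [585.8 116.2  42.1] [187 183 192]
180 [583.2 116.3  42. ] [177 173 182]
185 [579.7 116.5  38.5] [188 190 194]
190 [578.2 116.5  42.5] [106 111 113]
195 [578.  116.4  50.5] [133 137 143]
200 [576.2 116.4  52.4] [206 210 215]
205 [573.8 116.5  52.7] [115 120 123]
210 [570.3 116.7  50.1] [101 105 110]
215 [569.4 116.6  54.7] [103 105 109]
220 [568.6 116.6  59. ] [120 123 126]
225 [566.5 116.6  59.9] [120 125 128]
230 [563.5 116.8  58.6] [120 122 125]
```

View pics/w10.png

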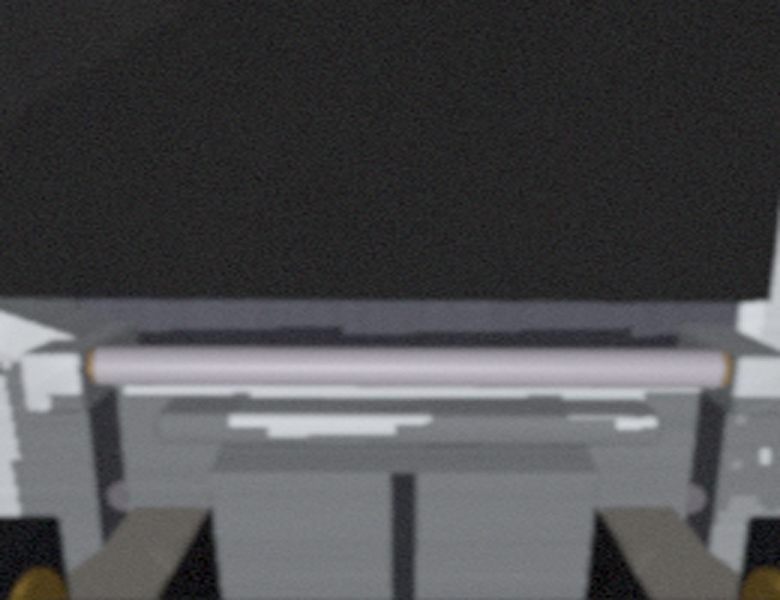

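Call:
apply_moves(moves=[[-1,0,0,0.002,0],[-1,0,0,0,0],[-1,0,0,0,0]])

```text
t: 11.55
eef_pos: [0.5478, 0.1137, 0.0077]
ee_rot: [-3.141, -0.002, -0.034]
force: [2.3, -0.3, 6.0]
width: 0.0598
```

Run:
```python
from h import *
s=arm.get_state(); print(s["t"],s["width"],s["force"],s["eef_pos"],s["ee_rot"])
f=eyes.grab_frame("wrist"); C=cloud(f); print(f["extrinsics"][:3,3])
for v in range(195,260,4): print(v,(C[v,270:310].mean(0)*1000).round(1),(C[v,325:370].mean(0)*1000).round(1))
f=eyes.grab_frame("side"); C=cloud(f)
im=cv2.resize(f["color"][130:240,240:380],None,fx=5,fy=5,interpolation=cv2.INTER_CUBIC); cv2.imwrite("pics/s11.png",im[:,:,::-1])
```

```text
11.55 0.05975870907664847 [ 2.31787125 -0.26213261  5.97863359] [0.54782462 0.11374484 0.00765987] [-3.14108664e+00 -1.94642971e-03 -3.42612224e-02]
[0.62340572 0.1119445  0.19795018]
195 [578.6 130.1  47.4] [577.5 102.4  46.7]
199 [578.  129.7  52. ] [577.2 102.8  52.3]
203 [576.3 129.7  52.7] [576.4 103.   55.7]
207 [574.3 129.9  52.6] [574.4 103.   55.7]
211 [571.2 130.4  49.4] [570.3 102.7  49.5]
215 [570.8 130.   54. ] [569.9 103.   54. ]
219 [569.8 129.8  56.6] [570.1 103.4  59.8]
223 [569.1 129.3  59.9] [566.9 103.2  56.6]
227 [565.7 130.   56.3] [564.8 103.3  56.3]
231 [563.7 130.2  56.3] [562.7 103.3  56.1]
235 [561.5 130.3  56. ] [560.5 103.3  55.8]
239 [559.3 130.5  55.6] [558.4 103.3  55.6]
243 [557.2 130.7  55.5] [557.7 103.6  58.6]
247 [554.9 130.9  55.1] [554.2 103.3  55.4]
251 [552.8 131.   55. ] [551.9 103.4  55.1]
255 [550.6 131.1  54.9] [549.7 103.4  54.9]
259 [548.3 131.3  54.7] [549.1 103.5  57.9]
```

View pics/s11.png

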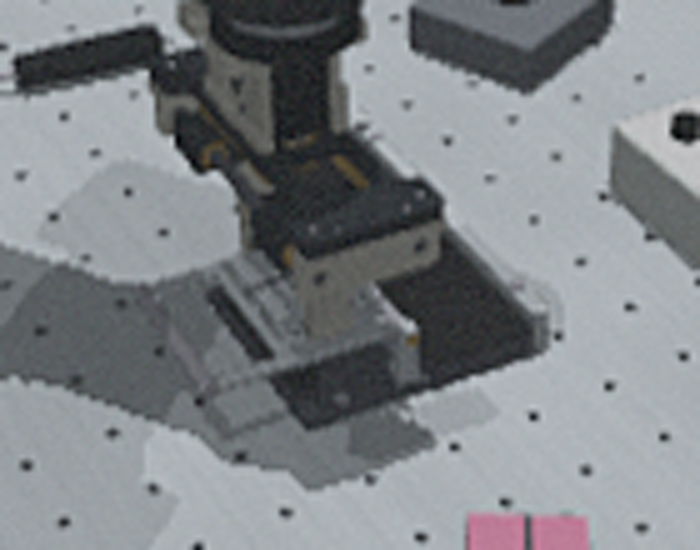

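Call:
apply_moves(moves=[[0.6,0,0,0,0],[0.6,0,0,0,0],[0.6,0,0,0,0],[0.6,0,0,-0.01,0],[0.6,0,0,-0.03,0],[0.6,0,0,-0.03,0],[0.6,-0.02,0,-0.03,0],[0.6,-0.03,0,-0.02,0],[0.6,0,0,0,0],[0.6,0,0,0,0]])

```text
t: 12.48
eef_pos: [0.4965, 0.1158, 0.1292]
ee_rot: [-3.139, -0.003, -0.034]
force: [-0.1, 0.4, -0.7]
width: 0.0702
```

Run:
```python
from h import *
s=arm.get_state(); print(s["t"],s["width"],s["force"],s["eef_pos"],s["ee_rot"])
f=eyes.grab_frame("wrist"); C=cloud(f); print(f["extrinsics"][:3,3])
im=cv2.resize(f["color"][30:270,190:450],None,fx=3,fy=2.5,interpolation=cv2.INTER_CUBIC); cv2.imwrite("pics/w12.png",im[:,:,::-1])
import pickle; pickle.dump(f,open("w12.pkl","wb"))
for v in range(100,240,6): print(v,(C[v,295:315].mean(0)*1000).round(1),(C[v,338:350].mean(0)*1000).round(1))
```

```text
12.4833 0.07021796825220436 [-0.06122857  0.36921681 -0.67104251] [0.49651495 0.1157702  0.12919282] [-3.13903218 -0.00317315 -0.03373283]
[0.57184412 0.1135997  0.319557  ]
100 [570.1 129.7  52.2] [569.1  99.1  52.5]
106 [565.5 129.9  52.5] [564.5  99.1  52.4]
112 [560.9 130.2  52.2] [560.9 100.8  74.3]
118 [556.3 130.4  52.5] [555.3  99.3  52.3]
124 [551.6 130.6  52.4] [550.6  99.4  52.3]
130 [546.9 130.8  52.6] [545.9  99.5  52.6]
136 [543.6 130.4  66. ] [541.1  99.5  52.6]
142 [537.3 131.3  52.6] [536.3  99.6  52.7]
148 [532.4 131.5  52.7] [531.3  99.7  52.3]
154 [529.6 130.5  65.8] [526.4  99.8  52.5]
160 [522.4 132.1  52.4] [525.6 100.9  74.7]
166 [507.  135.9   1.6] [505.7  97.3   1.2]
172 [501.  136.2   1.7] [499.8  97.4   1.7]
178 [494.8 136.5   1.4] [493.7  97.5   2. ]
184 [488.7 136.8   1.7] [487.4  97.6   1.5]
190 [482.4 137.1   1.6] [481.1  97.7   1.4]
196 [476.1 137.4   1.6] [474.9  97.8   1.9]
202 [469.6 137.8   1.5] [468.5  97.9   2. ]
208 [476.4 135.1  40.4] [475.3  99.9  40.4]
214 [470.1 135.5  38.8] [469.3 100.   39.7]
220 [456.2 137.3  17.7] [448.8  98.2   1.8]
226 [443.3 139.1   1.6] [442.2  98.3   1.9]
232 [436.5 139.4   1.4] [435.5  98.5   2.1]
238 [429.9 139.7   2. ] [428.5  98.6   1.9]
```

View pics/w12.png

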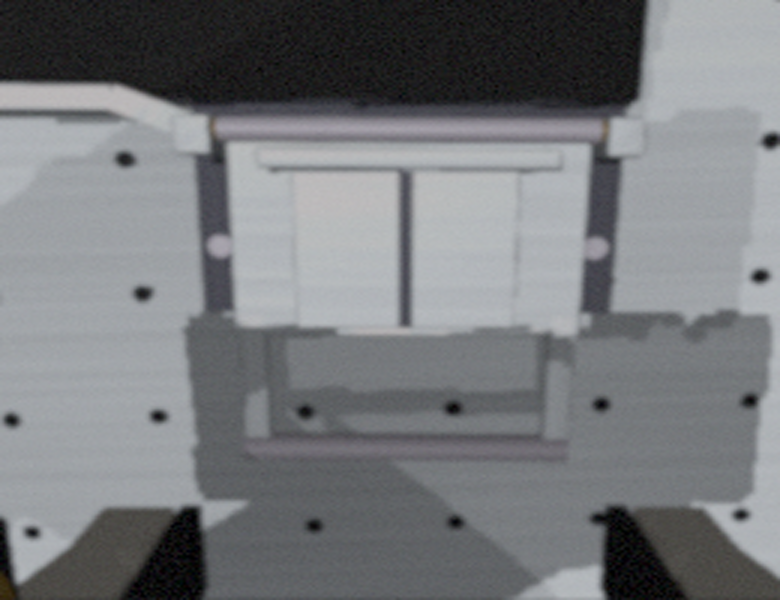

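Run:
```python
from h import *
import pickle
f=pickle.load(open("w12.pkl","rb"))
def p(cx,cy,pl):
    u=190+(cx+.5)/3-.5; v=30+(cy+.5)/2.5-.5
    w=px2w(f,u,v,plane=pl); print((cx,cy),pl,w[:2].round(4))
p(247,449,.037);p(568,448,.037); p(407,437,.035);p(407,460,.035)
p(192,134,.044);p(627,137,.044)
p(213,127,.040);p(605,129,.040)
p(275,435,.037);p(540,435,.037)
g=f["color"].mean(2)
for u in (300,322,350):print([int(x) for x in g[198:222,u]])
```

```text
(247, 449) 0.037 [0.475  0.1651]
(568, 448) 0.037 [0.4722 0.0674]
(407, 437) 0.035 [0.4774 0.1162]
(407, 460) 0.035 [0.4684 0.1165]
(192, 134) 0.044 [0.5842 0.1702]
(627, 137) 0.044 [0.5794 0.0544]
(213, 127) 0.04 [0.5863 0.1651]
(605, 129) 0.04 [0.5822 0.0595]
(275, 435) 0.037 [0.4801 0.1562]
(540, 435) 0.037 [0.4775 0.0759]
[94, 93, 95, 101, 89, 88, 81, 91, 101, 107, 112, 115, 113, 106, 103, 97, 94, 95, 98, 97, 96, 92, 95, 96]
[122, 119, 123, 119, 109, 96, 88, 88, 102, 103, 112, 113, 115, 112, 106, 102, 112, 113, 111, 104, 96, 97, 100, 96]
[123, 121, 121, 121, 118, 104, 89, 87, 95, 102, 113, 114, 113, 113, 105, 106, 111, 120, 122, 121, 120, 123, 125, 121]
```

Call:
apply_moves(moves=[[-0.35,0,0,0,0.12],[-0.35,0,0,0,0.12],[-0.35,0,0,0,0.12],[-0.35,0,0,0,0.12],[-0.35,0,0,0,0.12],[-0.35,0,0,0,0.12],[-0.35,0,0,0,0.12],[-0.35,0,0,0,0.12],[-0.35,0,0,0,0.12],[-0.35,0,0,0,0.12],[-0.35,0,0,0,0.12],[-0.35,0,0,0,0.12]])

```text
t: 13.53
eef_pos: [0.4967, 0.1148, 0.1255]
ee_rot: [3.139, -0.001, -1.481]
force: [-0.2, 0.3, 0.1]
width: 0.0285
```

Call:
apply_moves(moves=[[-0.35,0,0,0,0.12],[-0.35,0,0,0,0.01],[-0.35,0,0,0,0],[-0.35,0,0,0,0]])

```text
t: 13.87
eef_pos: [0.4967, 0.115, 0.1262]
ee_rot: [3.14, -0.001, -1.601]
force: [0.8, 0.2, 0.1]
width: 0.0282
```

Call:
apply_moves(moves=[[-0.35,-0.001,0.0232,0.02,0],[-0.35,0,0,0.03,0],[-0.35,0,0,0.03,0],[-0.35,0,0,0,0],[-0.35,0,0,0,0]])

```text
t: 14.28
eef_pos: [0.4728, 0.1163, 0.0461]
ee_rot: [3.139, -0.003, -1.603]
force: [0.3, 0.8, 0.2]
width: 0.0285
```

Run:
```python
from h import *
s=arm.get_state(); print(s["t"],s["width"],s["force"],s["eef_pos"],s["ee_rot"])
f=eyes.grab_frame("wrist"); save(f,"w13.png")
f=eyes.grab_frame("side"); 
im=cv2.resize(f["color"][130:240,240:380],None,fx=5,fy=5,interpolation=cv2.INTER_CUBIC); cv2.imwrite("pics/s13.png",im[:,:,::-1])
```

```text
14.2833 0.028511300699271085 [0.3342242  0.80958988 0.22219982] [0.47279305 0.1163095  0.04613247] [ 3.13877279e+00 -2.54450289e-03 -1.60261013e+00]
```

View pics/w13.png

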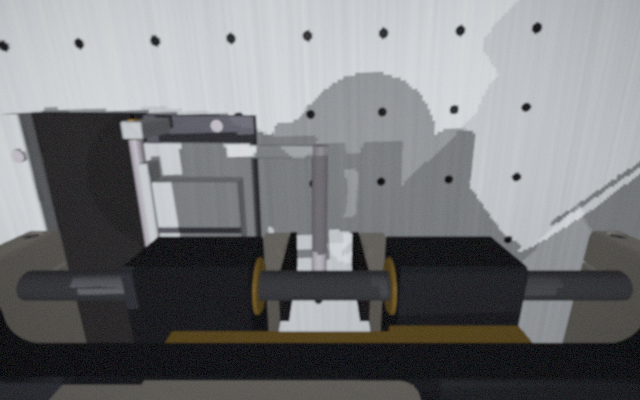

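View pics/s13.png

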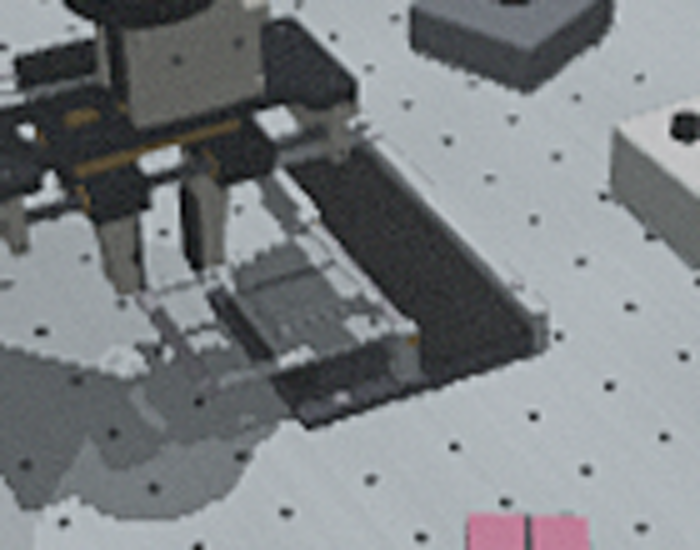

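Call:
apply_moves(moves=[[-0.35,0,0,0.02,0],[-0.35,0,0,0.02,0],[-0.35,0,0,0.02,0],[-0.35,0,0,0,0],[-0.35,0,0,0,0],[-1,0,0,0,0],[-1,0,0,0,0],[-1,0,0,0,0],[-1,0,0,0,0],[-1,0,0,0,0]], newtons=20)

```text
t: 15.22
eef_pos: [0.476, 0.1178, -0.0116]
ee_rot: [-3.137, 0.002, -1.604]
force: [7.2, -3.9, 0.3]
width: 0.0096
```

Run:
```python
import numpy as np
b=lambda t: np.array([-110*np.cos(t)-2.5*np.sin(t),110*np.sin(t)-2.5*np.cos(t)])
th=np.concatenate([np.arange(0,1.21,0.1)])
for a,c in zip(th[:-1],th[1:]):
    d=b(c)-b(a); print(round(c,2),"ty",round(-d[0]/1000,4),"tz",round(-d[1]/1000,4),"cum",((b(c)-b(0))/1000).round(4))
```

```text
0.1 ty -0.0003 tz -0.011 cum [0.0003 0.011 ]
0.2 ty -0.0014 tz -0.0109 cum [0.0017 0.0219]
0.3 ty -0.0025 tz -0.0107 cum [0.0042 0.0326]
0.4 ty -0.0035 tz -0.0104 cum [0.0077 0.043 ]
0.5 ty -0.0046 tz -0.01 cum [0.0123 0.053 ]
0.6 ty -0.0055 tz -0.0095 cum [0.0178 0.0625]
0.7 ty -0.0065 tz -0.0089 cum [0.0243 0.0715]
0.8 ty -0.0073 tz -0.0082 cum [0.0316 0.0797]
0.9 ty -0.0081 tz -0.0074 cum [0.0397 0.0871]
1.0 ty -0.0088 tz -0.0066 cum [0.0485 0.0937]
1.1 ty -0.0094 tz -0.0057 cum [0.0579 0.0994]
1.2 ty -0.0099 tz -0.0047 cum [0.0678 0.1041]
```

Call:
apply_moves(moves=[[-1,0,-0.002,0,0],[-1,0,-0.0003,-0.011,0],[-1,0,-0.0014,-0.0109,0],[-1,0,-0.0025,-0.0107,0],[-1,0,-0.0035,-0.0104,0],[-1,0,-0.0046,-0.01,0],[-1,0,-0.0055,-0.0095,0],[-1,0,0,0,0],[-1,0,0,0,0]])

```text
t: 15.97
eef_pos: [0.4917, 0.1168, 0.05]
ee_rot: [3.14, 0.001, -1.606]
force: [-9.7, 6.1, 5.2]
width: 0.0092
```

Run:
```python
from h import *
s=arm.get_state(); print(s["t"],s["width"],s["force"],s["eef_pos"],s["ee_rot"])
f=eyes.grab_frame("wrist"); save(f,"w14.png")
f=eyes.grab_frame("side"); 
im=cv2.resize(f["color"][110:240,220:380],None,fx=4.5,fy=4.5,interpolation=cv2.INTER_CUBIC); cv2.imwrite("pics/s14.png",im[:,:,::-1])
```

```text
15.9667 0.009202883966082792 [-9.66191801  6.07834493  5.16887842] [0.49173191 0.11677557 0.05000013] [ 3.13956700e+00  1.05883555e-03 -1.60575419e+00]
```

View pics/w14.png

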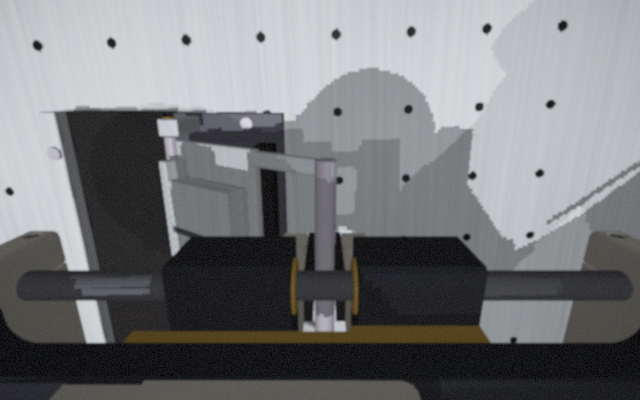

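View pics/s14.png

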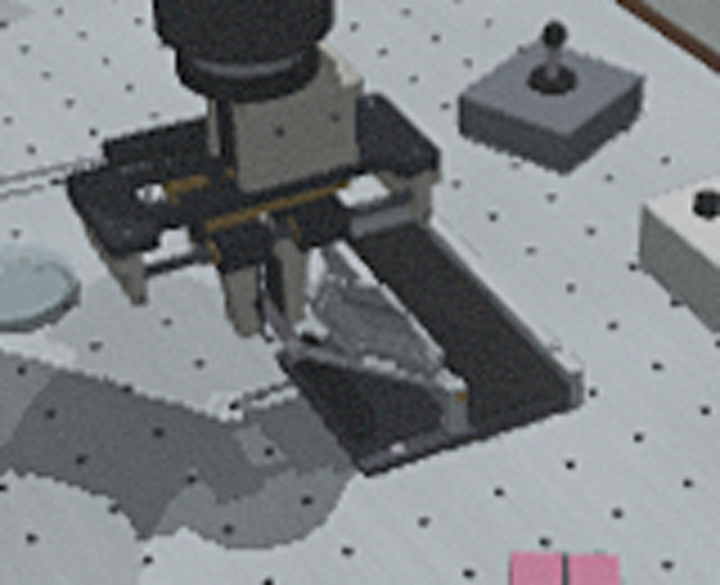

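Call:
apply_moves(moves=[[-1,0,0.0012,-0.0008,0],[-1,0,-0.0065,-0.0089,0],[-1,0,-0.0073,-0.0082,0],[-1,0,-0.0081,-0.0074,0],[-1,0,-0.0088,-0.0066,0],[-1,0,-0.0094,-0.0057,0],[-1,0,-0.0099,-0.0047,0],[-1,0,0,0,0],[-1,0,0,0,0]])

```text
t: 16.82
eef_pos: [0.5427, 0.1146, 0.0941]
ee_rot: [-3.14, 0.0, -1.604]
force: [-6.0, -0.3, 15.9]
width: 0.0094
```

Run:
```python
import numpy as np
b=lambda t: np.array([-110*np.cos(t)-2.5*np.sin(t),110*np.sin(t)-2.5*np.cos(t)])
th=np.concatenate([np.arange(1.2,1.61,0.1),np.arange(1.65,2.31,0.05)])
for a,c in zip(th[:-1],th[1:]):
    d=b(c)-b(a); print(round(c,2),"ty",round(-d[0]/1000,4),"tz",round(-d[1]/1000,4),"cum",((b(c)-b(0))/1000).round(4))
from h import *
s=arm.get_state(); print(s["t"],s["width"],s["force"],s["eef_pos"],s["ee_rot"])
f=eyes.grab_frame("side"); 
im=cv2.resize(f["color"][110:240,220:380],None,fx=4.5,fy=4.5,interpolation=cv2.INTER_CUBIC); cv2.imwrite("pics/s15.png",im[:,:,::-1])
```

```text
1.3 ty -0.0104 tz -0.0037 cum [0.0782 0.1078]
1.4 ty -0.0107 tz -0.0027 cum [0.0888 0.1105]
1.5 ty -0.0109 tz -0.0016 cum [0.0997 0.112 ]
1.6 ty -0.011 tz -0.0005 cum [0.1107 0.1125]
1.65 ty -0.0055 tz 0.0002 cum [0.1162 0.1124]
1.7 ty -0.0055 tz 0.0004 cum [0.1217 0.1119]
1.75 ty -0.0055 tz 0.0007 cum [0.1271 0.1112]
1.8 ty -0.0054 tz 0.001 cum [0.1326 0.1102]
1.85 ty -0.0054 tz 0.0013 cum [0.1379 0.1089]
1.9 ty -0.0053 tz 0.0015 cum [0.1432 0.1074]
1.95 ty -0.0052 tz 0.0018 cum [0.1484 0.1056]
2.0 ty -0.0051 tz 0.002 cum [0.1535 0.1036]
2.05 ty -0.005 tz 0.0023 cum [0.1585 0.1013]
2.1 ty -0.0049 tz 0.0025 cum [0.1634 0.0987]
2.15 ty -0.0047 tz 0.0028 cum [0.1681 0.0959]
2.2 ty -0.0046 tz 0.003 cum [0.1727 0.0929]
2.25 ty -0.0044 tz 0.0032 cum [0.1772 0.0897]
2.3 ty -0.0043 tz 0.0035 cum [0.1814 0.0862]
16.8167 0.009432473821979063 [-5.99157431 -0.33968424 15.87878609] [0.54274505 0.11461137 0.09407279] [-3.13999704e+00  2.64519943e-04 -1.60437385e+00]
```

View pics/s15.png

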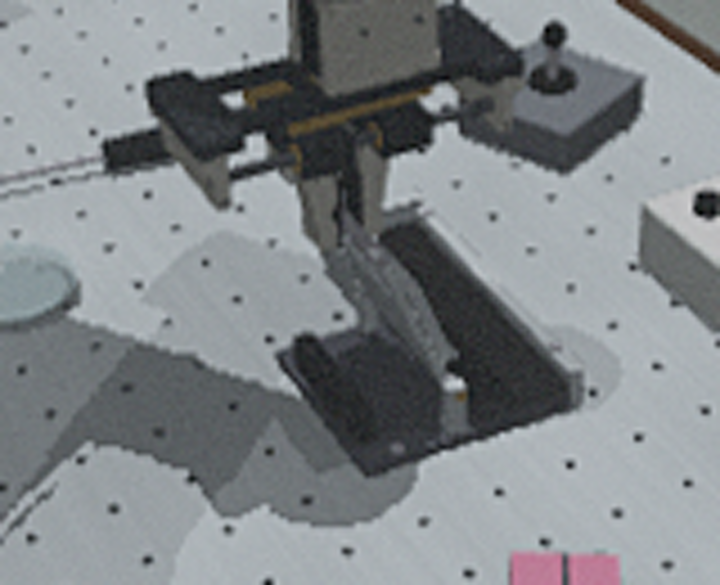

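Call:
apply_moves(moves=[[-1,0,0.0005,-0.0022,0],[-1,0,-0.0104,-0.0037,0],[-1,0,-0.0107,-0.0027,0],[-1,0,-0.0109,-0.0016,0],[-1,0,-0.011,-0.0005,0],[-1,0,-0.0055,0.0002,0],[-1,0,-0.0055,0.0004,0],[-1,0,-0.0055,0.0007,0],[-1,0,0,0,0],[-1,0,0,0,0]])

```text
t: 17.7
eef_pos: [0.6017, 0.1122, 0.1011]
ee_rot: [-3.141, -0.001, -1.605]
force: [0.6, -6.2, 2.8]
width: 0.0092
```

Run:
```python
from h import *
s=arm.get_state(); print(s["t"],s["width"],s["force"],s["eef_pos"],s["ee_rot"])
f=eyes.grab_frame("side"); 
im=cv2.resize(f["color"][110:240,220:380],None,fx=4.5,fy=4.5,interpolation=cv2.INTER_CUBIC); cv2.imwrite("pics/s16.png",im[:,:,::-1])
```

```text
17.7 0.009236806325840712 [ 0.61439992 -6.18922358  2.77687931] [0.60166496 0.11217806 0.10108987] [-3.14086520e+00 -5.13510353e-04 -1.60502760e+00]
```

View pics/s16.png

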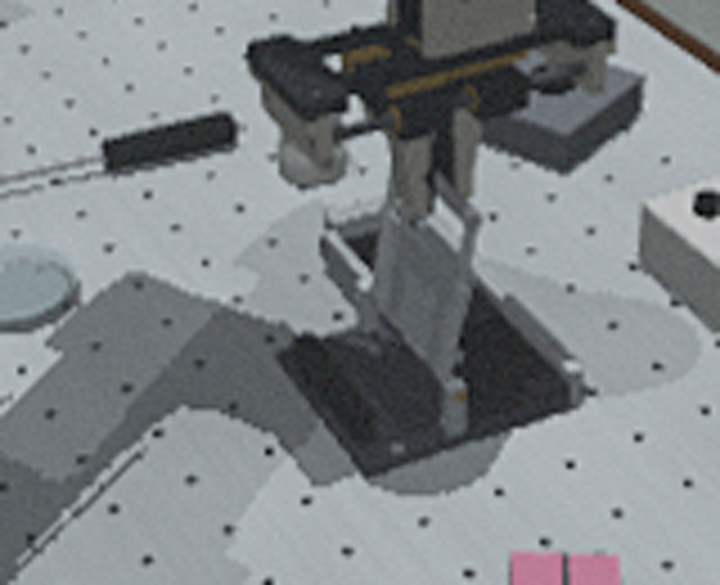

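Call:
apply_moves(moves=[[-1,0,-0.0054,0.001,0],[-1,0,-0.0054,0.0013,0],[-1,0,-0.0053,0.0015,0],[-1,0,-0.0052,0.0018,0],[-1,0,-0.0051,0.002,0],[-1,0,-0.005,0.0023,0],[-1,0,-0.0049,0.0025,0],[-1,0,0,0,0],[-1,0,0,0,0],[-1,0,0,0,0]])

```text
t: 18.58
eef_pos: [0.6369, 0.1107, 0.088]
ee_rot: [3.141, -0.001, -1.605]
force: [0.6, -5.0, 0.3]
width: 0.0092
```

Run:
```python
from h import *
s=arm.get_state(); print(s["t"],s["width"],s["force"],s["eef_pos"],s["ee_rot"])
f=eyes.grab_frame("side"); 
im=cv2.resize(f["color"][110:240,220:380],None,fx=4.5,fy=4.5,interpolation=cv2.INTER_CUBIC); cv2.imwrite("pics/s17.png",im[:,:,::-1])
f=eyes.grab_frame("wrist"); save(f,"w17.png")
```

```text
18.5833 0.009154490855053148 [ 0.56322159 -4.95824058  0.2566958 ] [0.63692171 0.11072827 0.08803181] [ 3.14075920e+00 -8.67954658e-04 -1.60518604e+00]
```

View pics/s17.png

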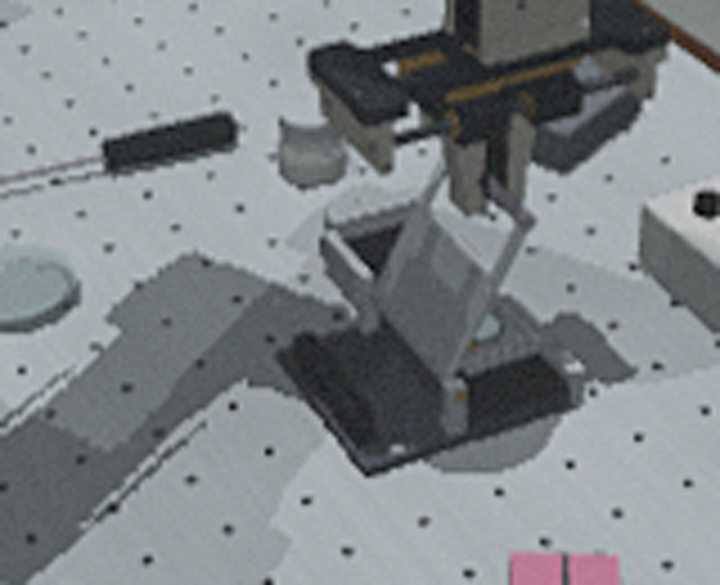

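View pics/w17.png

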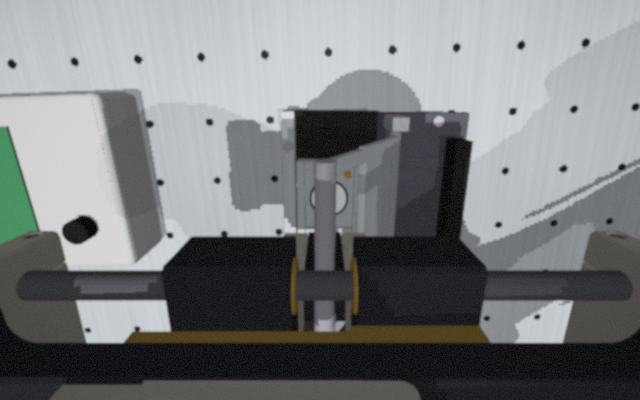

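Call:
apply_moves(moves=[[-1,0,0.0099,-0.0048,0],[-1,0,0.0103,-0.0038,0],[-1,0,0.0107,-0.0028,0],[-1,0,0.0109,-0.0017,0],[-1,0,0.011,-0.0006,0],[-1,0,0.011,0.0005,0],[-1,0,0.0109,0.0016,0],[-1,0,0.0107,0.0027,0],[-1,0,0.0104,0.0037,0],[-1,0,0,0,0],[-1,0,0,0,0]])

```text
t: 19.6
eef_pos: [0.5412, 0.1152, 0.0941]
ee_rot: [-3.142, 0.001, -1.604]
force: [-3.5, -0.6, 4.3]
width: 0.0091
```

Call:
apply_moves(moves=[[-1,0,0.0099,0.0047,0],[-1,0,0.0094,0.0057,0],[-1,0,0.0088,0.0066,0],[-1,0,0.0081,0.0074,0],[-1,0,0.0073,0.0082,0],[-1,0,0.0065,0.0089,0],[-1,0,0.0055,0.0095,0],[-1,0,0.0046,0.01,0],[-1,0,0.0035,0.0104,0],[-1,0,0.0025,0.0107,0],[-1,0,0,0,0],[-1,0,0,0,0]])

```text
t: 20.6
eef_pos: [0.4771, 0.1182, 0.0114]
ee_rot: [-3.14, 0.001, -1.604]
force: [4.1, 1.4, -1.7]
width: 0.009
```

Call:
apply_moves(moves=[[-1,0,0.0014,0.0109,0],[-1,0,0.0,0.0105,0],[-1,0,0,0.002,0],[-1,0,0,0,0],[-1,0,0,0,0]])

```text
t: 21.02
eef_pos: [0.4761, 0.1182, -0.0106]
ee_rot: [-3.139, 0.002, -1.604]
force: [-0.9, 0.7, 12.4]
width: 0.0091
```

Run:
```python
from h import *
s=arm.get_state(); print(s["t"],s["width"],s["force"],s["eef_pos"],s["ee_rot"])
f=eyes.grab_frame("side"); 
im=cv2.resize(f["color"][110:240,220:380],None,fx=4.5,fy=4.5,interpolation=cv2.INTER_CUBIC); cv2.imwrite("pics/s18.png",im[:,:,::-1])
```

```text
21.0167 0.009077139371439238 [-0.86329957  0.73730084 12.37314103] [ 0.47605944  0.11823691 -0.0105667 ] [-3.13880362e+00  1.57921047e-03 -1.60379292e+00]
```

View pics/s18.png

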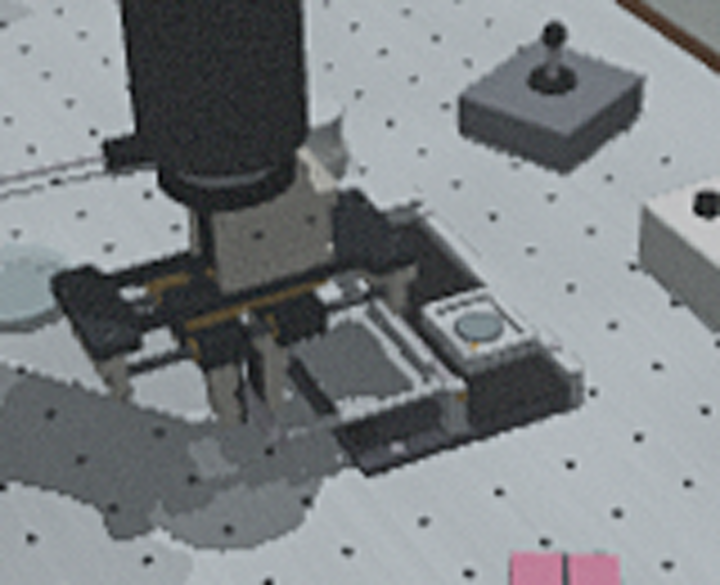

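Call:
apply_moves(moves=[[-0.4,0,0,0,0],[-0.4,0,0,0,0],[-0.4,0,0,0,0],[-0.4,0,0,-0.02,0],[-0.4,0,0,-0.03,0],[-0.4,0,0,-0.04,0],[-0.4,-0.02,-0.03,-0.04,0],[-1,-0.02,-0.03,-0.02,0],[-1,-0.02,-0.03,0,0],[-1,-0.02,-0.03,0,0],[-1,-0.025,-0.0286,0,0],[-1,0,0,0,0]])

```text
t: 22.07
eef_pos: [0.6233, 0.2156, 0.1271]
ee_rot: [3.141, -0.001, -1.604]
force: [0.7, 0.0, 0.9]
width: 0.0018
```

Call:
apply_moves(moves=[[-1,0,0,0,0],[-1,0,0,0,0]])

```text
t: 22.23
eef_pos: [0.6185, 0.2122, 0.1279]
ee_rot: [3.139, -0.001, -1.605]
force: [-0.6, -1.1, -0.1]
width: 0.0006
```

Run:
```python
from h import *
s=arm.get_state(); print(s["t"],s["width"],s["force"],s["eef_pos"],s["ee_rot"])
f=eyes.grab_frame("wrist"); save(f,"w19.png")
import pickle; pickle.dump(f,open("w19.pkl","wb"))
for r in outline_of("carrier",f)[:3]: print(r["score"],r["extent"])
```

```text
22.2333 0.0005830946302176422 [-0.64340836 -1.09750663 -0.14265594] [0.61851352 0.21220238 0.12786391] [ 3.13926460e+00 -1.32474018e-03 -1.60492792e+00]
0.63 [266.3, 24.8, 332.2, 106.0]
```

View pics/w19.png

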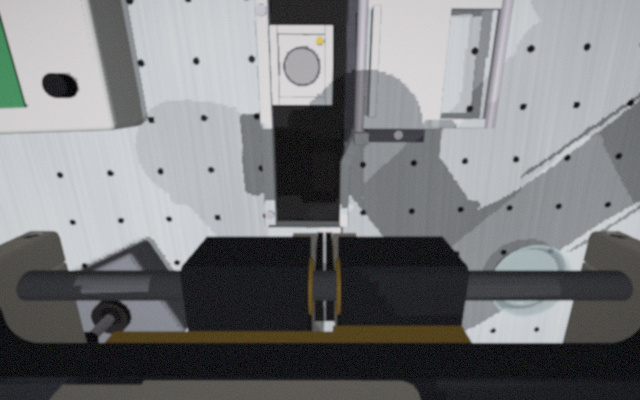

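Run:
```python
from h import *
import pickle
f=pickle.load(open("w19.pkl","rb"))
g=f["color"].mean(2)
P=px2w(f,np.array([271,331,333,273.]),np.array([26,25,105,105.]),plane=.034); print(P[:,:2].round(4),P.mean(0))
print("stop",px2w(f,np.array([275,342.]),np.array([224,224.]),plane=.036)[:,:2].round(4))
print("guide far",px2w(f,np.array([268,273.]),np.array([26,210.]),plane=.03)[:,:2].round(4))
print("guide near",px2w(f,np.array([342,342.]),np.array([190,215.]),plane=.03)[:,:2].round(4))
print("bed end", px2w(f,np.array([275.,345]),np.array([224,224.]),plane=.02)[:,:2].round(4))
im=cv2.resize(f["color"][0:240,250:390],None,fx=3.5,fy=2.5,interpolation=cv2.INTER_CUBIC); cv2.imwrite("pics/w19c.png",im[:,:,::-1])
```

```text
[[0.6536 0.0812]
 [0.6065 0.082 ]
 [0.6065 0.1427]
 [0.6567 0.1411]] [0.63083017 0.11175525 0.034     ]
stop [[0.6628 0.247 ]
 [0.6009 0.2492]]
guide far [[0.6566 0.0804]
 [0.6646 0.2354]]
guide near [[0.6    0.2182]
 [0.6004 0.2426]]
bed end [[0.6655 0.2533]
 [0.5972 0.2557]]
```

View pics/w19c.png

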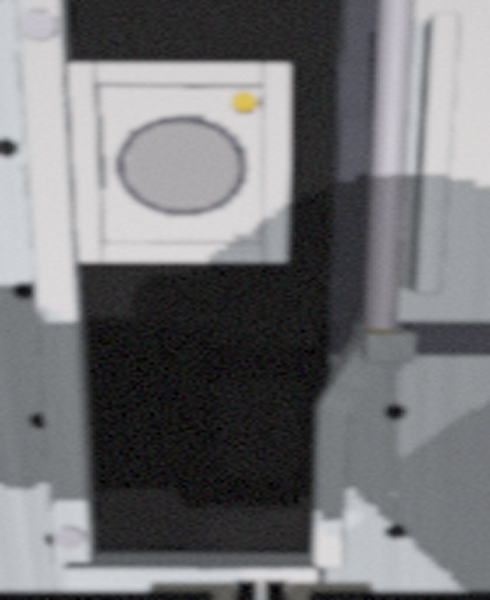

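Call:
apply_moves(moves=[[-1,0.0323,-0.0032,0,0],[-1,0.0323,-0.0032,0,0],[-1,0.0323,-0.0032,0,0],[-1,0.0323,-0.0032,0,0],[-1,0.0323,-0.0032,0,0],[-1,0,0,0.02,0],[-1,0,0,0.03,0],[-1,0,0,0.03,0],[-1,0,0,0,0],[-1,0,0,0,0]])

```text
t: 23.17
eef_pos: [0.6284, 0.0499, 0.049]
ee_rot: [3.139, -0.001, -1.605]
force: [0.4, -0.0, 1.4]
width: 0.0004
```

Call:
apply_moves(moves=[[-1,0,0,0.02,0],[-1,0,0,0.02,0],[-1,0,0,0.01,0],[-1,0,0,0.005,0],[-1,0,0,0,0],[-1,0,0,0,0]])

```text
t: 23.67
eef_pos: [0.6306, 0.0509, -0.0043]
ee_rot: [-3.14, 0.0, -1.604]
force: [-0.4, 0.8, -0.3]
width: 0.0007
```

Run:
```python
from h import *
s=arm.get_state(); print(s["t"],s["width"],s["force"],s["eef_pos"],s["ee_rot"])
f=eyes.grab_frame("side"); 
im=cv2.resize(f["color"][110:240,220:380],None,fx=4.5,fy=4.5,interpolation=cv2.INTER_CUBIC); cv2.imwrite("pics/s20.png",im[:,:,::-1])
```

```text
23.6667 0.0006864927011376193 [-0.40632662  0.77084657 -0.31207363] [ 0.63064293  0.05091105 -0.00433597] [-3.14009300e+00  2.42646095e-04 -1.60424821e+00]
```

View pics/s20.png

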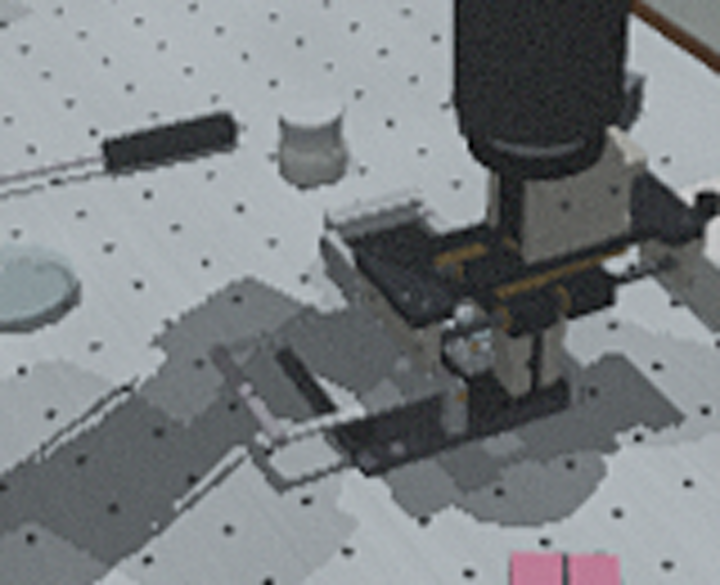

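Call:
apply_moves(moves=[[-1,-0.008,0,0,0],[-1,-0.008,0,0,0],[-1,-0.008,0,0,0],[-1,-0.01,0,0,0],[-1,-0.01,0,0,0],[-1,-0.01,0,0,0],[-1,-0.01,0,0,0],[-1,-0.01,0,0,0],[-1,-0.01,0,0,0],[-1,-0.01,0,0,0],[-1,0,0,0,0],[-1,0,0,0,0]])

```text
t: 24.72
eef_pos: [0.6329, 0.1455, -0.006]
ee_rot: [3.141, 0.0, -1.604]
force: [-0.1, -0.4, -0.3]
width: 0.0006
```

Call:
apply_moves(moves=[[-1,-0.008,0,0,0],[-1,-0.008,0,0,0],[-1,-0.007,0,0,0],[-1,-0.006,0,0,0],[-1,-0.004,0,0,0],[-1,-0.003,0,0,0],[-1,0,0,0,0],[-1,0,0,0,0]])

```text
t: 25.38
eef_pos: [0.6336, 0.1786, -0.0058]
ee_rot: [3.14, -0.003, -1.605]
force: [1.5, -8.8, 2.2]
width: 0.0002
```

Run:
```python
from h import *
s=arm.get_state(); print(s["t"],s["width"],s["force"],s["eef_pos"],s["ee_rot"])
for n in ("side","top"):
  f=eyes.grab_frame(n); a=(110,240,220,380) if n=="side" else (130,240,200,330)
  im=cv2.resize(f["color"][a[0]:a[1],a[2]:a[3]],None,fx=4.5,fy=4.5,interpolation=cv2.INTER_CUBIC); cv2.imwrite("pics/%s21.png"%n,im[:,:,::-1])
```

```text
25.3833 0.0001979953767068871 [ 1.54351071 -8.80757052  2.22894287] [ 0.63360833  0.17859317 -0.0057615 ] [ 3.13990554e+00 -2.77909973e-03 -1.60511232e+00]
```

View pics/side21.png

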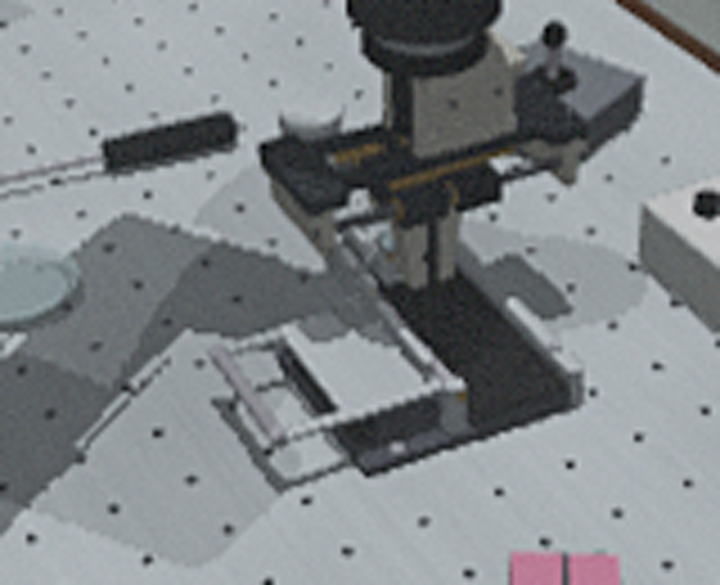

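Call:
apply_moves(moves=[[-1,-0.002,0,0,0],[-1,-0.002,0,0,0],[-1,0,0,0,0]])

```text
t: 25.73
eef_pos: [0.6334, 0.1787, -0.0057]
ee_rot: [3.138, -0.007, -1.606]
force: [4.4, -22.8, 4.9]
width: 0.0009
```

Call:
apply_moves(moves=[[-1,0.004,0,0,0],[-1,0.006,0,0,0],[-1,0.01,0,0,0],[-1,0.015,0,0,0],[-1,0,0,-0.03,0],[-1,0,0,-0.04,0],[-1,0,0,-0.04,0],[-1,-0.035,0,-0.04,0],[-1,-0.035,0,0,0],[-1,-0.035,0,0,0],[-1,-0.035,0,0,0],[-1,-0.02,0,0,0]])

```text
t: 26.73
eef_pos: [0.6383, 0.3045, 0.1359]
ee_rot: [-3.141, 0.001, -1.603]
force: [-0.6, -0.6, -1.0]
width: 0.0006
```

Call:
apply_moves(moves=[[-1,0,0,0,0],[-1,0,0,0,0]])

```text
t: 26.9
eef_pos: [0.6379, 0.3025, 0.135]
ee_rot: [3.141, -0.0, -1.603]
force: [-0.2, -0.6, -0.7]
width: 0.0002
```

Run:
```python
from h import *
s=arm.get_state(); print(s["t"],s["width"],s["force"],s["eef_pos"],s["ee_rot"])
f=eyes.grab_frame("wrist"); save(f,"w22.png")
import pickle; pickle.dump(f,open("w22.pkl","wb"))
C=cloud(f)
f=eyes.grab_frame("top"); im=cv2.resize(f["color"][130:290,200:500],None,fx=2.6,fy=2.6,interpolation=cv2.INTER_CUBIC)
cv2.imwrite("pics/top22.png",im[:,:,::-1])
```

```text
26.9 0.00020256848383794695 [-0.20581108 -0.62137695 -0.70968347] [0.637905   0.30252422 0.13502117] [ 3.14080975e+00 -3.74488060e-04 -1.60309879e+00]
```

View pics/w22.png

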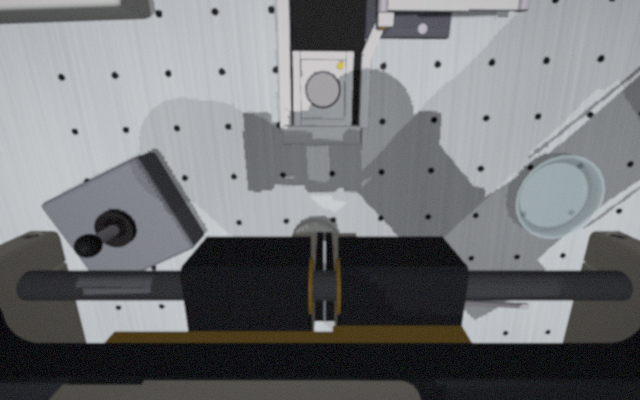

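View pics/top22.png

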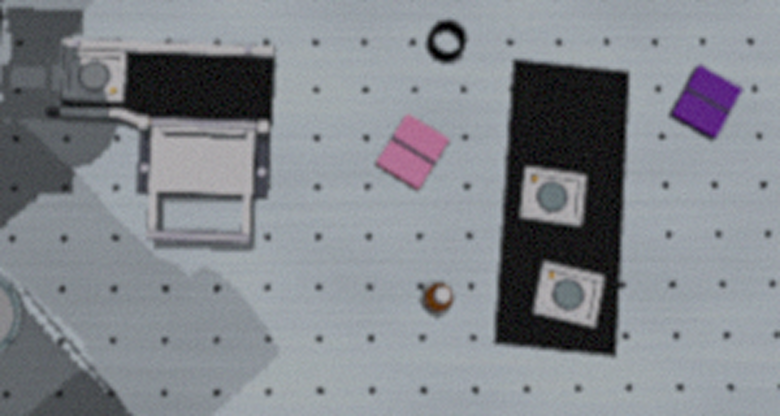

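Run:
```python
from h import *
import pickle
f=pickle.load(open("w22.pkl","rb")); C=cloud(f)
im=cv2.resize(f["color"][30:160,260:390],None,fx=5,fy=4.5,interpolation=cv2.INTER_CUBIC); cv2.imwrite("pics/w22c.png",im[:,:,::-1])
for v in range(100,150,3): print(v,(C[v,310:335].mean(0)*1000).round(1),f["color"][v,322])
f=eyes.grab_frame("top"); C=cloud(f)
print("leaf z",C[185:197,265:290,2].mean(), "bar",C[220:224,265:290,2].max())
```

```text
100 [635.3 228.8  31.6] [160 159 162]
103 [635.4 231.3  31.4] [164 162 165]
106 [635.5 233.9  31.2] [116 112 117]
109 [635.5 236.4  30.4] [134 138 140]
112 [635.6 239.   30.2] [146 147 153]
115 [635.7 241.5  30. ] [143 146 151]
118 [635.8 244.1  30.5] [134 139 143]
121 [635.8 246.3  35.2] [141 145 149]
124 [635.9 248.9  35.4] [143 145 149]
127 [636.  251.3  37.2] [138 140 145]
130 [636.1 253.8  37.4] [146 150 152]
133 [636.2 256.4  37.4] [148 152 154]
136 [636.4 257.7  48.8] [143 147 153]
139 [636.3 261.6  37.4] [117 121 123]
142 [636.  262.7  48.8] [108 110 112]
145 [636.8 271.9   1.3] [115 119 120]
148 [636.9 274.8   1.6] [137 141 145]
leaf z 0.044257153042034515 bar 0.044470494510374436
```

View pics/w22c.png

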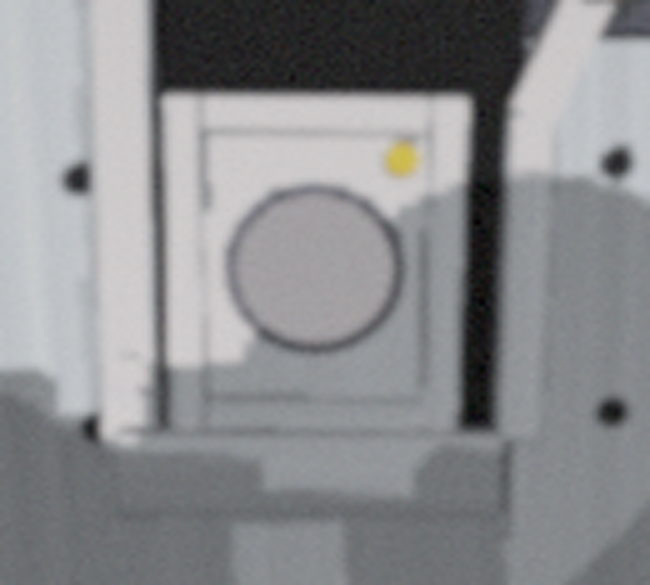

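Run:
```python
from h import *
import pickle
a=pickle.load(open("top1.pkl","rb")); f=eyes.grab_frame("top")
for n,F in (("start",a),("now",f)):
    C=cloud(F); print(n,[round(float(np.median(C[v-1:v+2,266:292,2])),4) for v in (186,190,194,197,220,221,222,223)])
s=arm.get_state(); print(s["t"],s["force"],s["qd"].round(3))
```

```text
start [0.0367, 0.0369, 0.0374, 0.0371, 0.0381, 0.0388, 0.0376, 0.0193]
now [0.0371, 0.0371, 0.0365, 0.0377, 0.0384, 0.039, 0.0378, 0.0183]
27.1 [0.39113178 0.49599572 0.39850142] [-0.002 -0.002  0.002 -0.002 -0.    -0.002]
```

Leaf depths match the start values, so the leaf is flat. The carrier is flush against the stop and the gripper is clear of everything, so I'm handing in.

Run:
```python
from h import *
print(job.job_done())
```

```text
the job is handed in; nothing more can be done
None
```

The job is done and handed in at about 27 s. The carrier was turned over with the jig, and it now sits right way up against the end stop with the leaf folded flat.

**What I did**
- I laid the upside-down carrier on the flat leaf, square to the hinge, and let go.
- I swung the leaf by its bar to about 2.1 rad, until the carrier tipped onto the bed, then folded the leaf back down.
- I pushed the carrier along the bed with the closed fingers until it hit the stop.

**Last checks**
- **Home:** When I pushed further, the force rose from 9 to 23 N with no movement. The wrist picture then shows the carrier flush with the stop, square, with well and stud up.
- **Leaf:** Its depth readings match those from the start to within about 1 mm.
- **Other things:** In the last overhead picture the other two carriers, the oil bottle, the lens tube and both look-alikes are where they began. I did not measure the jar, dish or driver again. The gripper was about 0.13 m above the bed, touching nothing.

**What disagreed**
- **Fingertip height:** The finger ends are really about 30–36 mm above the reported tool point. My first grasp therefore closed in the air above the carrier, without moving it. I corrected for the offset from then on.
- **Sideways position:** The carrier rests about 3 mm towards the far guide, within the 8 mm limit.
- **Distance along the bed:** The arm reading at the stop puts the carrier about 3 mm short of home (limit 5 mm). I trusted the firm contact and the picture over that number.

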